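Cull a rack of bracket plates

ROBOT

A 6-joint arm with a two-finger parallel gripper is mounted at the origin on the work surface. World frame = base frame: x ahead of the robot, y to its left, z up, the work surface at z = 0. Lengths are in m, angles in rad, forces in N, time in s.
With the tool pointing down it reaches from about 0.375 to 0.9 m from the base axis. Payload 3.1 kg.
Tool frame: the origin (TCP) lies midway between the tips of the shut fingers; the grasp point (between the pads) lies 19 mm behind it (pinch_z is the distance from the TCP to the grasp point, in m); y points along the fingers, z is the direction in which the jaws open and shut, and the axes are right-handed (so a half turn about y gives the same grasp; the last joint's range is limited). The gripper opens to 87 mm and grips with 3 to 60 N. Pads are 19 mm wide; open, the fingers measure 117 mm over their backs; the gripper's body (75 mm by 190 mm) begins 51 mm behind the grasp point.
Start: joints at [1.099, 0.527, 1.433, -0, 1.181, -0.178], TCP at [0.181, 0.598, 0.223] pointing down, gripper open.
Joint ranges: [-3.08, 3.08], [-0.75, 2.2], [0.22, 2.44], [-1.43, 4.57], [0, 2.65], [-2.85, 2.85]. Speed limits (rad/s): [2.79, 2.79, 3.14, 3.14, 3.14, 3.14].

INTERFACE

Orientations are given as a unit quaternion [x, y, z, w].
In Python, from rig import * gives the robot as it stands.
- The arm moves only by the tool drive_tool, never from a script. Its argument "plan" is a list of rows, each a list of 7 numbers: the shift along the tool's x, y, z in mm, then the turn, a rotation vector about the tool's x, y, z in degrees, then the finger opening in mm, from 0 to 87. A call has 1 to 10 rows; each row is the pose to reach, as a shift and turn from the pose commanded when the call began, along the tool's axes at that moment; what a row does not reach only later rows make up. A row lasts 1/10 s, in which the tool goes at most 50 mm and 8.59 degrees, less where a joint would pass 70% of its speed; a pose out of reach is approached as far as the arm can. A call with a gripper value outside its range is refused whole. The fingers move at their own pace and stop on an object; "newtons" is the grip in N (left out, the last holds). Time passes only in rows, so rows that repeat a pose let the fingers close. It gives the time, the measured TCP pose, the force and the opening at its end, in the units of the state.
- get_obs(): the state, without advancing time (a new reading comes with each control period).
- camera(name): name is "scene" or "top" or "wrist"; returns the picture (420x560x3 uint8, blue, green, red); there is no depth.
- get_calibration(name): a dict with "fx", "fy", "cx", "cy" (pixels), "origin" and "rotation" of the camera in the world; the wrist camera has in their place "tool_from_camera" (4x4, takes a point from camera to tool coordinates, whose origin is the TCP and whose axes are the tool frame's). Camera axes: x right, y down, z forward; pixel columns grow to the right and rows downward; lengths in m; the calibration is good to about 2 mm. A picture is of the moment at which its call begins: read the wrist's pose just before it. get_calibration takes no time and is no camera call.
- hand_in(): hands the job in, once; it reports no verdict.
Trained networks look in the newest picture that a camera, given by its name, has taken for a name from the list of things; names that differ only in an ending like _2 or _b are one class to them, and where a whole thing is asked for, a point or a joint stands for the part that bears it (a point fixed in the world has none). Each returns a list of dicts, best first, with "conf" (0 to 1); they miss things now and then, are a little off and sometimes report something else, mostly with a low value. They report only what shows in the picture. A call takes as long as a camera call. They do not tell look-alikes from the thing itself.
- spot_in(camera, target): "location" ([column, row] in pixels, amid what is visible of it).
- mark_of(camera, target): "location" ([column, row] in pixels: a listed point, or the origin of a listed thing).
The state is a dict: "time": time; "q": joint angles; "joint_velocities": joint speeds; "joint_torque": joint torques, N m; "position": TCP position; "tool_rot": TCP orientation; "ft_force": force on the tool from outside, world axes, zero at the start; "moment": the same for the moment, N m; "grip_width": finger opening in m.
Only numpy, scipy, OpenCV 4.12 (cv2) and the standard library are available. Lean on these libraries where they do the work, as an engineer would, in place of code of your own. Each camera call takes 0.05 s, during which the arm holds its last target. There are 200 camera calls.

TASK

Swing the keeper bar aside from the slotted rack and slide every aluminium plate up out of its slot: lay the sound plates (full rectangles) flat inside the shallow wooden tray, and put the faulty ones (too short, a corner missing, or a bite out of the side) in the deep steel bin. When the rack is empty, swing the keeper bar fully back to its stop over the slots. Leave the other things on the bench where they are.

Things in the scene. Friction and masses are not known exactly. Their poses are not given: they have to be found in the camera images.
- rack: slotted wooden block, 86 (x) x 250 (y) x 47 mm high, fixed. Origin: centre of its underside. Six cross slots, 12 mm wide, 66 mm long (along x), 35 mm deep, floors 12 mm above the bench, at y = -100, -60, -20, 20, 60, 100 mm. Sound plates reach 132 mm above the bench. At y = +170 mm stands the keeper's post, 16 mm thick, 142 mm high.
- keeper (a joint): angle of the keeper, a level steel bar just above the plates that stops them being lifted. 0 (end stop) = closed, along the row of slots; grows as it swings level about the post at rack y = +170 mm to the rack's +x side (away from the robot), up to 1.8 rad; stays put (under 1 N at the knob). Bar 12 mm wide, 290 mm long from the post, underside 142 mm, top 154 mm above the bench.
- keeper_knob (a point): grip point on the upright black knob of the keeper bar: on the axis of the knob, 184 mm above the bench. The knob is a plain round rod 18 mm thick, rising from the bar's top at 154 mm to 204 mm, 140 mm from the pivot.
- keeper_pivot (a point): axis of the keeper bar's upright pivot post, 148 mm above the bench (at rack x = 0, y = +170 mm).
- plate_a: aluminium plate 8 mm thick, full rectangle 60 mm wide x 120 mm high, with two small holes: a sound plate. Stands upright in any slot of the rack, at the rack's yaw. Origin: mid width, 45 mm above its lower edge, 75 mm below its top; x across its width, y its thickness, z up its height. 140 g. May be absent (None).
- plate_b: aluminium plate 8 mm thick, full rectangle 60 mm wide x 120 mm high, with two small holes: a sound plate. Stands upright in any slot of the rack, at the rack's yaw. Origin: mid width, 45 mm above its lower edge, 75 mm below its top; x across its width, y its thickness, z up its height. 140 g. May be absent (None).
- plate_c: aluminium plate 8 mm thick, full rectangle 60 mm wide x 120 mm high, with two small holes: a sound plate. Stands upright in any slot of the rack, at the rack's yaw. Origin: mid width, 45 mm above its lower edge, 75 mm below its top; x across its width, y its thickness, z up its height. 140 g. May be absent (None).
- short_plate: aluminium plate 8 mm thick, 60 mm wide but only 95 mm high: a plate cut too short. Stands upright in any slot of the rack, at the rack's yaw. Origin: mid width, 45 mm above its lower edge, 50 mm below its top; x across its width, y its thickness, z up its height. 110 g. May be absent (None).
- chipped_plate: aluminium plate 8 mm thick, 60 x 120 mm with one top corner missing: above z = +40 mm it spans only x = -30 to +2 mm. Stands upright in any slot of the rack, at the rack's yaw. Origin: mid width, 45 mm above its lower edge, 75 mm below its top; x across its width, y its thickness, z up its height. 140 g. May be absent (None).
- notched_plate: aluminium plate 8 mm thick, 60 x 120 mm with a square bite out of one side edge (from x = -30 to -6 mm, z = +15 to +45 mm); its top edge is whole. Stands upright in any slot of the rack, at the rack's yaw. Origin: mid width, 45 mm above its lower edge, 75 mm below its top; x across its width, y its thickness, z up its height. 140 g. May be absent (None).
- flat_tray: shallow open plywood tray for the sound plates, outer 200 mm (x) x 160 mm (y) x 45 mm high, walls and floor 5 mm, loose, 0.9 kg. Origin: centre of its underside. On the left or the right of the rack.
- scrap_bin: deep open dark steel bin for scrap, outer 200 mm (x) x 160 mm (y) x 80 mm high, walls and floor 4 mm, loose, 0.9 kg. Origin: centre of its underside. On the other side of the rack.
- wrench: wrench lying on the bench; bystander.
- screwdriver: screwdriver lying on the bench; bystander.
- hammer: hammer lying on the bench; bystander.
- jar: jar, 72 mm across, 90 mm high; bystander, origin under its middle.
- mug: mug, 80 mm across, 90 mm high; bystander, origin under its middle.
- tape: roll of tape lying flat, 100 mm across, 24 mm high; bystander, origin under its middle.
- offcut: wood offcut 90 x 45 x 30 mm; bystander, origin under its middle.
Mind the look-alikes: they are no part of the job. What is shaped like the chipped_plate but orange is not meant.

How it is judged:
By the outcome, as a careful person would: the job done as asked, in the order asked, and still so for the second after the job is handed in, with the robot touching nothing.
Of plate_a, plate_b, plate_c only 2 to 3 are there at a start; the rules pass over those that are not, and their reading is None.
Of short_plate, chipped_plate, notched_plate only 2 to 3 are there at a start; the rules pass over those that are not, and their reading is None.
At some moment in a run one of flat_tray, scrap_bin may be knocked a few centimetres aside while the robot is not near it.
Once in a run the grip may slacken for a moment while it holds something.
It also fails if it takes over 210 s, if anything falls off the work surface, if the arm or the gripper's body presses on something with over 40 N, if the wrist force passes 120 N, or if a joint passes its speed limit or range.

## Working session

There is one attempt and no reset: what is moved stays moved. The work goes in short steps, Python scripts to look and compute and a tool call to move; the robot and the scene stay as the last step left them, time stands still between calls to the robot, and variables do not carry over. Pictures are saved under pics/ and viewed, about 12 in all and at most 16, crops included, and the job is handed in when it is done.

Besides the shell and the picture viewer there is one more tool, called after ">>>" as a command line: name --pt "numbers of a row" for each row, then --argument value for the rest. drive_tool: Moves the arm, as the interface text tells. Its arguments: {"type":"object","properties":{"plan":{"type":"array","items":{"type":"array","items":{"type":"number"}}},"newtons":{"type":"number"}},"required":["plan"]}

```bash
ls; mkdir -p pics
python3 - <<'E'
from rig import *
import cv2,numpy as np
print(get_obs())
for c in ["scene","top"]:
    im=camera(c); cv2.imwrite(f"pics/{c}0.png",im)
    k=get_calibration(c); print(c,{a:np.round(b,4).tolist() for a,b in k.items()})
    for t in ["rack","keeper_knob","keeper_pivot","plate_a","short_plate","chipped_plate","notched_plate","flat_tray","scrap_bin"]:
        print(t,[(np.round(d["location"]).tolist(),round(d["conf"],2)) for d in mark_of(c,t)][:5])
print(get_calibration("wrist"))
E
```

```text
pics
{'time': 0.0, 'q': array([ 1.09847161e+00,  5.28470189e-01,  1.43390406e+00,  1.63432025e-05,
        1.18142145e+00, -1.78485721e-01]), 'joint_velocities': array([ 0.00043001,  0.00041618,  0.00072037, -0.00092273,  0.00119236,
        0.00097203]), 'joint_torque': array([ 5.57925614e-04, -4.40046215e+01, -1.76591635e+01,  6.32040622e-02,
        5.83406165e-02, -1.63617860e-04]), 'position': array([0.18063385, 0.59755318, 0.22156863]), 'tool_rot': array([ 0.7002245 , -0.10377062,  0.10326248, -0.69875187]), 'ft_force': array([-0.70014244,  0.003381  , -0.56211276]), 'moment': array([-0.01194891, -0.00244366, -0.00176893]), 'grip_width': 0.08701491161296324}
scene {'fx': 516.2953, 'fy': 516.2953, 'cx': 283.7343, 'cy': 210.1262, 'origin': [0.983, 0.5194, 1.2533], 'rotation': [0.3229, 0.9107, -0.2444, -0.0817]}
rack [([295.0, 210.0], 0.92)]
keeper_knob [([305.0, 182.0], 0.83)]
keeper_pivot [([319.0, 228.0], 0.74), ([339.0, 229.0], 0.62)]
plate_a [([274.0, 174.0], 0.79), ([282.0, 184.0], 0.67), ([297.0, 208.0], 0.59), ([234.0, 225.0], 0.55)]
short_plate [([272.0, 178.0], 0.56)]
ch
[... 646 characters left out ...]
ed_plate [([253.0, 235.0], 0.6), ([199.0, 258.0], 0.58), ([278.0, 286.0], 0.54)]
notched_plate [([293.0, 232.0], 0.65), ([286.0, 230.0], 0.6)]
flat_tray [([409.0, 249.0], 0.79)]
scrap_bin [([146.0, 247.0], 0.96), ([286.0, 230.0], 0.41)]
{'fx': 336.4695276745328, 'fy': 336.4695276745328, 'cx': 284.3474125697732, 'cy': 205.33045171432008, 'tool_from_camera': array([[ 5.12155259e-04,  9.69955131e-01,  2.43283335e-01,
        -6.66457784e-02],
       [ 3.56043891e-04, -2.43283529e-01,  9.69955152e-01,
        -1.62393813e-01],
       [ 9.99999805e-01, -4.10148087e-04, -4.69945538e-04,
         2.53950224e-04],
       [ 0.00000000e+00,  0.00000000e+00,  0.00000000e+00,
         1.00000000e+00]])}
```

View pics/scene0.png

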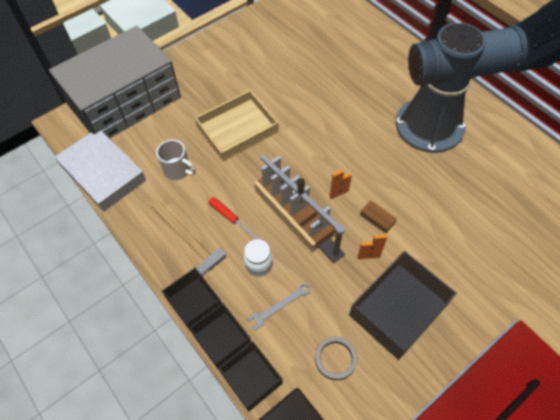

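View pics/top0.png

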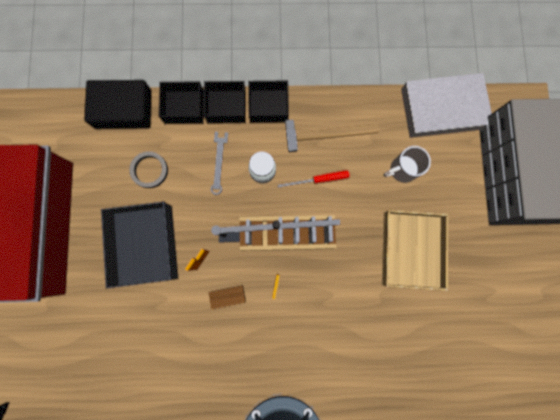

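The scene view shows the rack at about (300,205), the bin at (402,303) on the robot's +y side, the tray at (237,125) on the -y side, and orange decoys at (340,184) and (371,247). The top view agrees: rack (288,232), bin (140,245), tray (416,250).

```bash
cat > h.py <<'E'
from rig import *
import cv2, numpy as np
from scipy.spatial.transform import Rotation as R
def pose(o=None):
    o=o or get_obs(); T=np.eye(4); T[:3,:3]=R.from_quat(o["tool_rot"]).as_matrix(); T[:3,3]=o["position"]; return T
def cam(name,T=None):
    k=get_calibration(name); M=np.eye(4)
    if name=="wrist": M=(pose() if T is None else T)@k["tool_from_camera"]
    else:
        r=np.array(k["rotation"]); M[:3,:3]=R.from_quat(r).as_matrix() if r.size==4 else r
        M[:3,3]=k["origin"]
    return k,M
def proj(name,P,T=None):
    k,M=cam(name,T); p=(np.atleast_2d(P)-M[:3,3])@M[:3,:3]
    return np.c_[k["fx"]*p[:,0]/p[:,2]+k["cx"],k["fy"]*p[:,1]/p[:,2]+k["cy"]]
def lift(name,uv,z,T=None):
    k,M=cam(name,T); uv=np.atleast_2d(uv)
    d=np.c_[(uv[:,0]-k["cx"])/k["fx"],(uv[:,1]-k["cy"])/k["fy"],np.ones(len(uv))]@M[:3,:3].T
    s=(z-M[2,3])/d[:,2]; return M[:3,3]+s[:,None]*d
def rackpts(x,y,a,P):
    P=np.atleast_2d(P).astype(float)/1000; c,s=np.cos(a),np.sin(a)
    return np.c_[x+c*P[:,0]-s*P[:,1],y+s*P[:,0]+c*P[:,1],P[:,2]]
def togo(pos,rot=None,T=None):
    "shift mm along tool axes, rotvec deg, to reach world pos / rotation matrix"
    T=pose() if T is None else T
    d=T[:3,:3].T@(np.array(pos)-T[:3,3])*1000
    r=np.zeros(3) if rot is None else np.degrees(R.from_matrix(T[:3,:3].T@rot).as_rotvec())
    return d.round(1),r.round(2)
def down(ang):
    "tool pointing down; jaw direction (tool z) along world angle ang; y=down"
    z=np.array([np.cos(ang),np.sin(ang),0]); y=np.array([0,0,-1.]); return np.c_[np.cross(y,z),y,z]
E
python3 - <<'E'
from h import *
print(pose().round(3))
print("tray corners? rack", lift("top",[286,230],0), lift("scene",[295,210],0))
print("tray",lift("top",[409,249],0),lift("scene",[234,128],0)," bin",lift("top",[146,247],0),lift("scene",[401,311],0))
print("knob",lift("top",[[276,224],[278,231]],.184),lift("scene",[305,182],.184))
print("post",lift("scene",[[319,228],[339,229]],.148))
a=cv2.imread("pics/top0.png")[195:265,190:350]; b=cv2.imread("pics/scene0.png")[140:270,240:400]
a=cv2.resize(a,None,fx=5,fy=5,interpolation=2); 
b=cv2.resize(b,None,fx=4.5,fy=4.5,interpolation=2)
cv2.imwrite("pics/a.png",a); cv2.imwrite("pics/b.png",b)
E
```

```text
[[ 0.957  0.     0.29   0.181]
 [-0.29   0.     0.957  0.598]
 [ 0.    -1.     0.     0.223]
 [ 0.     0.     0.     1.   ]]
tray corners? rack [[ 0.52811339 -0.02294217  0.        ]] [[ 0.51528197 -0.0279102   0.        ]]
tray [[ 0.46939383 -0.35757145  0.        ]] [[ 0.47539436 -0.37170843  0.        ]]  bin [[0.48983919 0.35520311 0.        ]] [[0.49524051 0.3659536  0.        ]]
knob [[0.5261429  0.00526368 0.184     ]
 [0.51020299 0.00106483 0.184     ]] [[0.51421673 0.0066564  0.184     ]]
post [[0.55750366 0.11213815 0.148     ]
 [0.52187534 0.14470401 0.148     ]]
```

View pics/a.png

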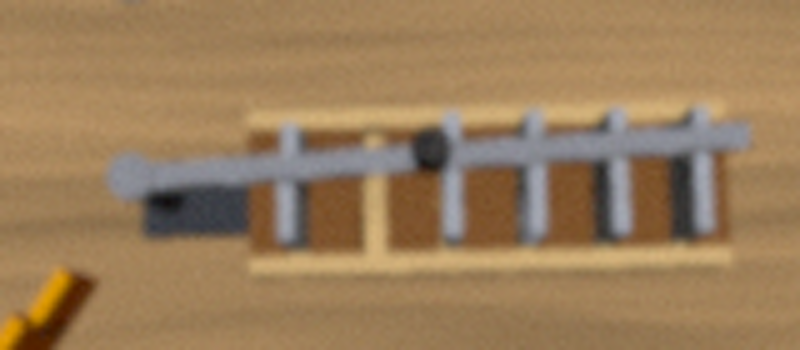

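View pics/b.png

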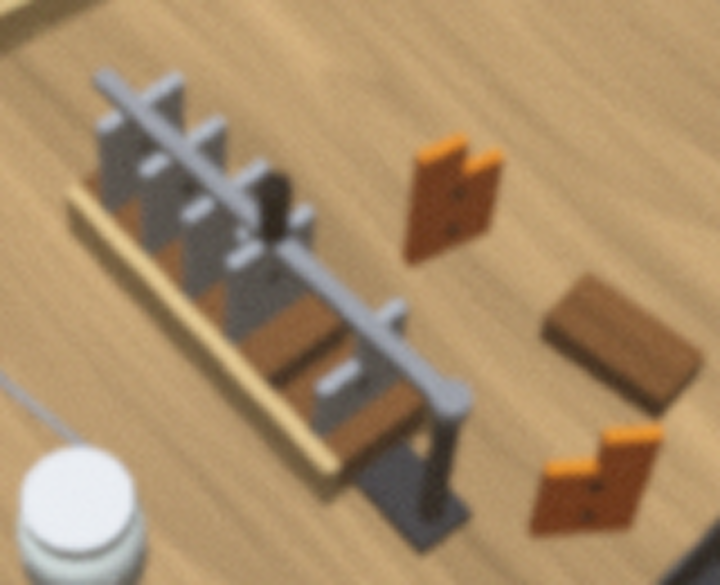

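Crops: five grey plates, in the slots at y = +100, +20, -20, -60 and -100; slot +60 is empty. The one at +100 shows a stepped top, so it is the chipped plate. The knob is at (430,148) in the top crop. I'll fit the rack pose and go to the knob.

Run:
```python
from h import *
from scipy.optimize import least_squares
c=lambda u,v:[190+u/5,195+v/5]
# rack top rim corners z=47; bar ends
rc=[([43,125,47],c(248,106)),([43,-125,47],c(724,99)),([-43,-125,47],c(731,266)),([-43,125,47],c(249,272))]
P=[p for p,_ in rc]; U=np.array([u for _,u in rc])
f=lambda v:(proj("top",rackpts(*v,P))-U).ravel()
s=least_squares(f,[.52,-.02,0]); print("rack",s.x.round(4),f(s.x).round(1))
print("post pred px",proj("top",rackpts(*s.x,[[0,170,154],[0,30,204],[0,-120,154]])))
b=np.array([c(128,175),c(748,135),c(430,148)])
W=lift("top",b[:2],.154); print("bar ends",W,"ang",np.degrees(np.arctan2(*(W[1]-W[0])[:2])))
k=lift("top",b[2],.204)[0];print("knob",k)
print("scene post/knob/corners pred",proj("scene",rackpts(*s.x,[[0,170,154],[0,30,204],[0,30,184],[43,125,47],[43,-125,47]])).round(0).tolist())
def tip(t): return rackpts(*s.x,[[140*np.sin(t),170-140*np.cos(t),184]])
for t in [0,.05]: print(t,tip(t),proj("top",tip(t)),proj("scene",tip(t)))
a=s.x[2]
print(togo([k[0],k[1],.23],down(a+np.pi/2)), togo([k[0],k[1],.23],down(a-np.pi/2)))
# tray/bin pose from colour not yet
```

```text
rack [ 0.5186 -0.0258 -0.006 ] [ 0.1  0.1  0.1  0.3 -0.1 -0.3 -0.1 -0. ]
post pred px [[216.27878517 229.30611405]
 [276.60760695 226.39036876]
 [340.4884326  227.56170095]]
bar ends [[ 0.51800459  0.14572567  0.154     ]
 [ 0.53099598 -0.14431743  0.154     ]] ang 177.43536494978895
knob [0.52275096 0.0054232  0.204     ]
scene post/knob/corners pred [[340.0, 227.0], [303.0, 178.0], [303.0, 182.0], [312.0, 244.0], [254.0, 181.0]]
0 [[0.51875718 0.00416006 0.184     ]] [[276.5526289  227.24647033]] [[302.93619661 182.3204219 ]]
0.05 [[0.52575519 0.00429336 0.184     ]] [[276.43255654 224.16227464]] [[300.78919368 183.8689522 ]]
(array([ 498.8,   -7.4, -468.4]), array([ -0.  , -16.49,   0.  ])) (array([ 498.8,   -7.4, -468.4]), array([ -0.  , 163.51,  -0.  ]))
```

>>> drive_tool --pt "499 -10 -468 0 -16.5 0 50" --pt "499 -10 -468 0 -16.5 0 50" --pt "499 -10 -468 0 -16.5 0 50" --pt "499 -10 -468 0 -16.5 0 50" --pt "499 -10 -468 0 -16.5 0 50" --pt "499 -10 -468 0 -16.5 0 50" --pt "499 -10 -468 0 -16.5 0 50" --pt "499 -10 -468 0 -16.5 0 50" --pt "499 -10 -468 0 -16.5 0 50" --pt "499 -10 -468 0 -16.5 0 50" --newtons 10

```text
time: 2.0
position: [0.4317, 0.1638, 0.2303]
tool_rot: [-0.707, 0.002, -0.003, 0.707]
ft_force: [0.5, 0.4, -0.6]
grip_width: 0.05
```

Run:
```python
from h import *
print(get_obs()["q"].round(2),pose().round(3),togo([.523,.0048,.165],down(-.006+np.pi/2)))
```

```text
[ 0.12  0.3   1.82  0.    1.02 -1.45] [[ 1.     0.001  0.006  0.432]
 [-0.006  0.     1.     0.164]
 [ 0.001 -1.     0.     0.23 ]
 [ 0.     0.     0.     1.   ]] (array([  92.2,   65.3, -158.4]), array([-0.02,  0.  ,  0.06]))
```

>>> drive_tool --pt "92 0 -158 0 0 0 50" --pt "92 0 -158 0 0 0 50" --pt "92 0 -158 0 0 0 50" --pt "92 0 -158 0 0 0 50" --pt "92 0 -158 0 0 0 50" --pt "92 0 -158 0 0 0 50"

```text
time: 2.6
position: [0.5217, 0.0066, 0.2296]
tool_rot: [-0.707, 0.003, -0.002, 0.707]
ft_force: [0.6, 1.1, -0.8]
grip_width: 0.05
```

Run:
```python
from h import *
T=pose(); im=camera("wrist"); cv2.imwrite("pics/w1.png",im)
m=mark_of("wrist","keeper_knob"); print([(d["location"],d["conf"]) for d in m][:3])
print(T[:3,3], lift("wrist",m[0]["location"],.184,T), proj("wrist",[[.5227,.0048,.204]],T))
```

```text
[([286.2, 229.6], 0.67)]
[0.52170489 0.00655368 0.22963279] [[0.52352327 0.00805496 0.184     ]] [[280.87786902 238.89018632]]
```

View pics/w1.png

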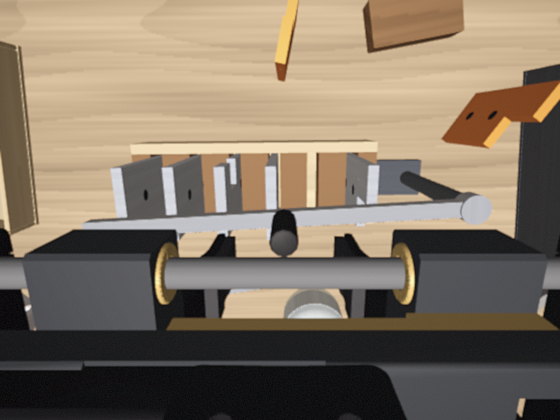

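The wrist view shows the knob at (285,235), between the fingers. The plate in slot -20, at (228,185), has a bite on the robot side. Descend and grip.

>>> drive_tool --pt "1.5 35 0 0 0 0 50" --pt "1.5 65 0 0 0 0 50" --pt "1.5 65 0 0 0 0 50" --pt "1.5 65 0 0 0 0 15" --pt "1.5 65 0 0 0 0 15" --pt "1.5 65 0 0 0 0 15" --pt "1.5 65 0 0 0 0 15" --pt "1.5 65 0 0 0 0 15" --newtons 10

```text
time: 3.5
position: [0.5238, 0.0068, 0.1657]
tool_rot: [0.707, -0.001, 0.003, -0.707]
ft_force: [-0.2, -4.6, 2.1]
grip_width: 0.0193
```

Run:
```python
from h import *
o=get_obs();T=pose(o); print(T[:3,3].round(4),o["grip_width"],o["ft_force"])
rk=(.5186,-.0258,-.006)
p=rackpts(*rk,[[0,170,0]])[0]; k=T[:2,3]-p[:2]
t0=np.arctan2(k[0],-k[1])+.006; r=np.hypot(*k); print("r,t0",r,t0)
for t in np.linspace(t0,1.75,20): 
    W=rackpts(*rk,[[r*1000*np.sin(t),170-r*1000*np.cos(t),0]])[0]; W[2]=T[2,3]; print(t.round(2),togo(W)[0])
```

```text
[0.5238 0.0068 0.1657] 0.01927023685831862 [-0.21904198 -4.61100108  2.12518253]
r,t0 0.137447938432165 0.03609417553190315
0.04 [-0. -0. -0.]
0.13 [12.4  0.   1. ]
0.22 [24.6  0.   3.1]
0.31 [36.5  0.1  6.3]
0.4 [48.2  0.1 10.6]
0.49 [59.4  0.1 15.9]
0.58 [70.1  0.1 22.2]
0.67 [80.1  0.1 29.4]
0.76 [89.5  0.1 37.5]
0.85 [98.1  0.1 46.4]
0.94 [1.059e+02 1.000e-01 5.600e+01]
1.03 [1.128e+02 1.000e-01 6.640e+01]
1.12 [1.187e+02 1.000e-01 7.720e+01]
1.21 [1.236e+02 1.000e-01 8.860e+01]
1.3 [1.275e+02 1.000e-01 1.004e+02]
1.39 [1.303e+02 1.000e-01 1.125e+02]
1.48 [1.320e+02 1.000e-01 1.248e+02]
1.57 [1.325e+02 1.000e-01 1.371e+02]
1.66 [1.320e+02 1.000e-01 1.495e+02]
1.75 [1.304e+02 1.000e-01 1.618e+02]
```

>>> drive_tool --pt "12.5 0 1.2 0 0 0 15" --pt "25 0 3.2 0 0 0 15" --pt "37 0 6.5 0 0 0 15" --pt "49 0 11 0 0 0 15" --pt "60 0 16 0 0 0 15" --pt "71 0 22.5 0 0 0 15" --pt "81.5 0 30 0 0 0 15" --pt "91 0 38 0 0 0 15" --pt "100 0 47 0 0 0 15" --pt "108 0 57 0 0 0 15"

```text
time: 4.5
position: [0.6359, 0.0615, 0.1657]
tool_rot: [0.709, 0.001, 0.005, -0.706]
ft_force: [4.4, -5.9, -0.2]
grip_width: 0.0174
```

>>> drive_tool --pt "7 0 11 0 0 0 15" --pt "13 0 22 0 0 0 15" --pt "18 0 33.5 0 0 0 15" --pt "22 0 46 0 0 0 15" --pt "25 0 58 0 0 0 15" --pt "26.5 0 71 0 0 0 15" --pt "27 0 84 0 0 0 15" --pt "26 0 97 0 0 0 15" --pt "24.5 0 109 0 0 0 15" --pt "24.5 0 109 0 0 0 40"

```text
time: 5.5
position: [0.6545, 0.1753, 0.1642]
tool_rot: [-0.706, 0.003, 0.0, 0.708]
ft_force: [0.1, -0.1, -0.4]
grip_width: 0.0207
```

>>> drive_tool --pt "0 0 0 0 0 0 45" --pt "0 0 0 0 0 0 45" --pt "0 -50 0 0 0 0 45" --pt "0 -90 0 0 0 0 45" --pt "-125 -90 -60 0 0 0 30" --pt "-125 -90 -60 0 0 0 30" --pt "-125 -90 -60 0 0 0 30" --pt "-125 -90 -60 0 0 0 30"

```text
time: 6.3
position: [0.5243, 0.1115, 0.2537]
tool_rot: [0.707, -0.006, -0.0, -0.707]
ft_force: [0.9, 0.3, -0.3]
grip_width: 0.0309
```

Run:
```python
from h import *
T=pose(); print(T[:3,3].round(4))
w=camera("wrist"); s=camera("scene"); t=camera("top")
for n,im in (("w2",w),("s2",s),("t2",t)): cv2.imwrite(f"pics/{n}.png",im)
a=cv2.resize(s[140:270,240:360],None,fx=4.4,fy=4.4,interpolation=2)
b=cv2.resize(t[140:300,90:460],None,fx=1.4,fy=1.4,interpolation=2)
cv2.imwrite("pics/a2.png",a)
c=np.zeros((600,800,3),np.uint8); c[:572,:528]=a; d=cv2.rotate(b,cv2.ROTATE_90_CLOCKWISE); c[:d.shape[0],540:540+d.shape[1]]=d[:600]; cv2.imwrite("pics/c2.png",c)
for q in ["keeper_knob","flat_tray","scrap_bin"]:
    print(q,[(np.round(d["location"]).tolist(),round(d["conf"],2)) for d in mark_of("top",q)][:3])
```

```text
[0.5243 0.1115 0.2537]
keeper_knob [([202.0, 166.0], 0.82), ([288.0, 232.0], 0.16)]
flat_tray [([412.0, 250.0], 0.59)]
scrap_bin []
```

View pics/c2.png

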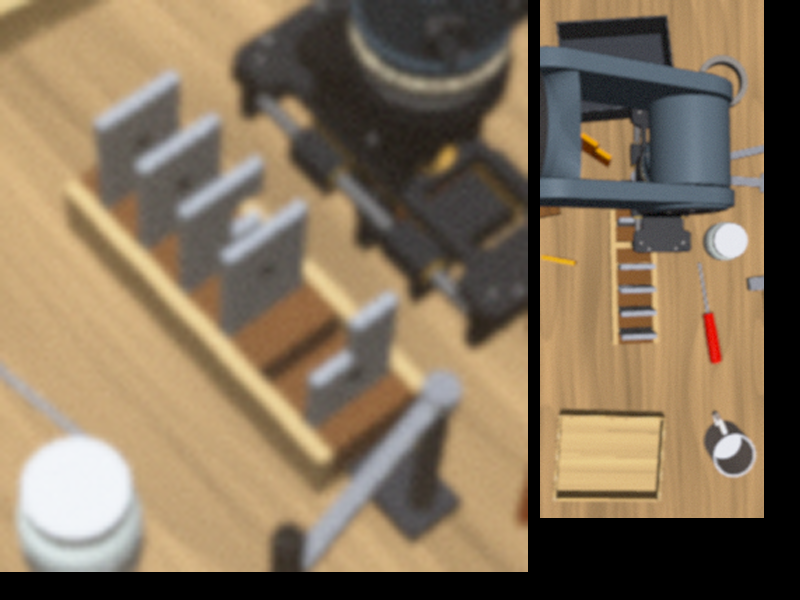

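View pics/w2.png

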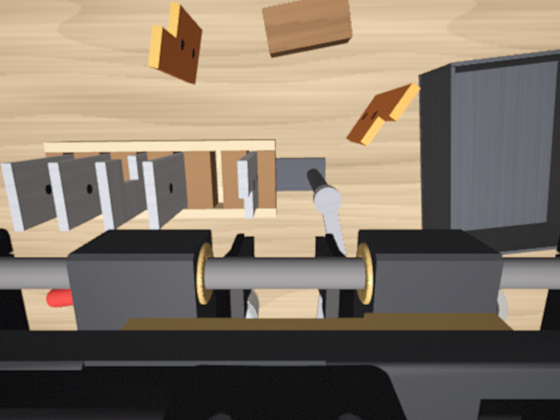

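Confirmed: chipped in slot +100 (missing corner on the far side), notched in slot -20, sound plates in +20, -60 and -100; no short plate. The keeper is swung well clear.

Run:
```python
from h import *
T=pose(); rk=(.5186,-.0258,-.006)
for y in (-100,-60,20): print(y,proj("wrist",rackpts(*rk,[[-30,y-4,132],[-30,y+4,132],[30,y-4,132],[30,y+4,132]]),T).round(0).tolist())
print(100,proj("wrist",rackpts(*rk,[[-30,96,132],[-30,104,132],[2,96,132],[2,104,132],[2,104,97],[30,104,97]]),T).round(0).tolist())
print("rim",proj("wrist",rackpts(*rk,[[-43,125,47],[43,125,47],[-43,-125,47],[0,170,154]]),T).round(0).tolist())
g=rackpts(*rk,[[-14,100,103]])[0]; print(togo(g,down(-.006+np.pi/2)),g)
# tray & bin corner estimate from first top picture
im=cv2.imread("pics/top0.png"); 
print(lift("top",[[386,211],[447,214],[447,289],[384,287]],.045).round(3).tolist())
print(lift("top",[[102,209],[171,203],[177,278],[107,287]],.08).round(3).tolist())
```

```text
-100 [[-6.0, 149.0], [4.0, 149.0], [8.0, 218.0], [18.0, 218.0]]
-60 [[42.0, 149.0], [51.0, 149.0], [54.0, 218.0], [63.0, 218.0]]
20 [[137.0, 149.0], [147.0, 149.0], [144.0, 218.0], [154.0, 218.0]]
100 [[233.0, 149.0], [242.0, 149.0], [234.0, 187.0], [243.0, 187.0], [248.0, 180.0], [248.0, 208.0]]
rim [[271.0, 130.0], [272.0, 208.0], [38.0, 131.0], [323.0, 190.0]]
(array([-27.6, 151.8, -39.1]), array([-0.01,  0.01,  0.05])) [0.50520025 0.0742822  0.103     ]
[[0.569, -0.288, 0.045], [0.558, -0.45, 0.045], [0.363, -0.434, 0.045], [0.372, -0.27, 0.045]]
[[0.583, 0.442, 0.08], [0.596, 0.27, 0.08], [0.408, 0.251, 0.08], [0.39, 0.421, 0.08]]
```

Run:
```python
from h import *
rk=(.5186,-.0258,-.006)
T=pose(); im=camera("wrist"); cv2.imwrite("pics/w3.png",im); print(T[:3,3],T[:3,:3].round(4), get_obs()["joint_velocities"].round(3))
print("knob/rack",[(q,[(d["location"],d["conf"]) for d in mark_of("wrist",q)][:2]) for q in ("rack","keeper_pivot","chipped_plate")])
print(proj("wrist",rackpts(*rk,[[0,0,0],[0,170,148],[0,100,57]]),T).round(0).tolist())
# rim edge: yellowish rim rows/cols
g=cv2.cvtColor(im,cv2.COLOR_BGR2GRAY).astype(int)
print(g[120:160,200].tolist()); print(im[150:175:4,255:300:3,0].tolist())
```

```text
[0.532891   0.11319779 0.2547886 ] [[ 1.0e+00  1.0e-03  5.8e-03]
 [-5.8e-03  2.0e-04  1.0e+00]
 [ 1.0e-03 -1.0e+00  2.0e-04]] [ 0.002 -0.     0.006  0.001  0.003 -0.   ]
knob/rack [('rack', [([171.3, 165.2], 0.92), ([140.5, 171.4], 0.63)]), ('keeper_pivot', [([323.1, 184.7], 0.73)]), ('chipped_plate', [([179.1, 36.7], 0.87), ([369.2, 104.6], 0.83)])]
[[172.0, 165.0], [322.0, 188.0], [248.0, 172.0]]
[198, 198, 199, 197, 195, 195, 194, 194, 194, 183, 184, 228, 236, 234, 233, 233, 233, 234, 234, 228, 198, 159, 148, 151, 150, 151, 151, 151, 151, 151, 151, 152, 151, 150, 151, 151, 151, 150, 151, 150]
[[97, 104, 103, 104, 104, 105, 69, 117, 115, 114, 118, 117, 116, 117, 117], [96, 104, 104, 103, 105, 105, 77, 119, 118, 119, 118, 119, 119, 118, 118], [94, 103, 102, 102, 102, 103, 79, 123, 120, 120, 119, 121, 120, 120, 121], [95, 102, 102, 103, 102, 103, 77, 123, 121, 121, 122, 119, 121, 119, 121], [69, 101, 101, 102, 102, 103, 77, 122, 122, 121, 121, 122, 121, 121, 122], [69, 103, 101, 102, 104, 103, 82, 124, 121, 122, 121, 123, 120, 122, 121], [94, 103, 102, 103, 102, 103, 84, 122, 121, 121, 119, 121, 121, 120, 121]]
```

Settled, the prediction matches to 1–2 px. Pick up the chipped plate at its robot-side half.

>>> drive_tool --pt "-28 0 -38 0 0 0 30" --pt "-28 0 -38 0 0 0 30" --pt "-28 40 -38 0 0 0 30" --pt "-28 85 -38 0 0 0 30" --pt "-28 130 -38 0 0 0 30" --pt "-28 152 -38 0 0 0 30" --pt "-28 152 -38 0 0 0 30" --pt "-28 152 -38 0 0 0 30" --pt "-28 152 -38 0 0 0 0" --pt "-28 152 -38 0 0 0 0" --newtons 35

```text
time: 7.8
position: [0.5046, 0.0752, 0.1045]
tool_rot: [0.707, -0.001, 0.003, -0.707]
ft_force: [0.0, 0.4, 0.1]
grip_width: 0.0205
```

>>> drive_tool --pt "0 0 0 0 0 0 0" --pt "0 0 0 0 0 0 0" --pt "0 -5 0 0 0 0 0" --pt "0 -15 0 0 0 0 0" --newtons 35

```text
time: 8.2
position: [0.5023, 0.0752, 0.1178]
tool_rot: [-0.707, 0.003, -0.001, 0.707]
ft_force: [-0.2, -0.4, -1.4]
grip_width: 0.0074
```

>>> drive_tool --pt "0 -25 0 0 0 0 0" --pt "0 -60 0 0 0 0 0" --pt "0 -100 0 0 0 0 0" --pt "0 -140 0 0 0 0 0" --pt "0 -170 0 0 0 0 0" --pt "0 -170 0 0 0 0 0" --pt "0 -170 0 0 0 0 0"

```text
time: 8.9
position: [0.5028, 0.0752, 0.2884]
tool_rot: [0.707, -0.002, 0.002, -0.707]
ft_force: [-0.1, -0.1, -2.0]
grip_width: 0.0073
```

```bash
cat >> h.py <<'E'
def target(name,foot,lean,yaw,ybase=0.091):
    "tool pose whose plate foot is at foot (world), tool tilted by lean deg about tool x, yaw of tool x"
    Rm=down(yaw+np.pi/2)@R.from_euler("x",lean,degrees=True).as_matrix()
    return np.array(foot)-ybase*Rm[:,1],Rm
def fit_box(name,h,lo,hi,x0,camera_img=None):
    pass
E
python3 - <<'E'
from h import *
o=get_obs();print(pose()[:3,3],o["grip_width"],o["q"].round(2))
camera("top"); camera("scene")
for c in ("top","scene"):
  for q in ("scrap_bin","flat_tray"):
    print(c,q,[(d["location"],round(d["conf"],2),lift(c,d["location"],0)[0].round(3).tolist()) for d in mark_of(c,q)][:2])
# predicted for initial
print(proj("top",[[.494,.346,0],[.4655,-.3605,0]]),proj("scene",[[.494,.346,0],[.4655,-.3605,0]]))
yw=.09;c,s=np.cos(yw),np.sin(yw)
foot=np.array([.494,.346,0])+[-s*.058,c*.058,.02]
p,Rm=target("",foot,28,-.006+0*yw)
print(p,togo(p,Rm))
print(togo([p[0],p[1],.284]))
E
```

```text
[0.50280034 0.07519231 0.28844726] 0.00733014049406076 [-0.07  0.29  1.64 -0.    1.21 -1.64]
top scrap_bin [([144.1, 245.6], 0.87, [0.494, 0.36, 0.0]), ([410.9, 252.2], 0.46, [0.461, -0.362, 0.0])]
top flat_tray [([409.6, 252.4], 0.95, [0.46, -0.359, 0.0])]
scene scrap_bin [([399.0, 310.6], 0.59, [0.498, 0.362, 0.0])]
scene flat_tray [([233.6, 128.1], 0.96, [0.477, -0.372, 0.0]), ([306.5, 261.1], 0.72, [0.591, 0.112, 0.0])]
[[149.48724935 245.37763981]
 [410.16299934 250.41108702]] [[395.68541373 304.79075135]
 [238.74088765 128.61358673]]
[0.48853071 0.36104412 0.10034823] (array([-15. , 186.2, 285.7]), array([27.99, -0.04, -0.18]))
(array([-15.6,   2.6, 285.8]), array([0., 0., 0.]))
```

>>> drive_tool --pt "-15 0 290 0 0 0 0" --pt "-15 0 290 0 0 0 0" --pt "-15 0 290 0 0 0 0" --pt "-15 0 290 0 0 0 0" --pt "-15 0 290 0 0 0 0" --pt "-15 0 290 0 0 0 0" --pt "-15 0 290 14 0 0 0" --pt "-15 0 290 28 0 0 0" --pt "-15 0 290 28 0 0 0" --pt "-15 0 290 28 0 0 0"

```text
time: 10.2
position: [0.489, 0.3632, 0.2857]
tool_rot: [-0.515, 0.004, -0.002, 0.857]
ft_force: [0.6, -0.2, -2.6]
grip_width: 0.008
```

Run:
```python
from h import *
o=get_obs();T=pose();print(o["grip_width"],o["q"].round(2),T.round(3))
im=camera("wrist");cv2.imwrite("pics/w4.png",im)
print(mark_of("wrist","scrap_bin")[:1], [lift("wrist",d["location"],0,T) for d in mark_of("wrist","scrap_bin")[:1]])
p,Rm=target("",[.494-.005,.41,.02],28,-.006)
print(p,togo(p,Rm))
```

```text
0.0080262206179143 [ 0.21  0.37  1.62  0.54  1.1  -1.59] [[ 1.     0.     0.009  0.489]
 [-0.008  0.47   0.883  0.363]
 [-0.004 -0.883  0.47   0.286]
 [ 0.     0.     0.     1.   ]]
[{'location': [174.1, 181.3], 'conf': 0.93}] [array([[0.49408789, 0.36037133, 0.        ]])]
[0.48874367 0.36727886 0.10034823] (array([ -0.8, 166.1, -84.5]), array([ 0.1 , -0.13, -0.08]))
```

View pics/w4.png

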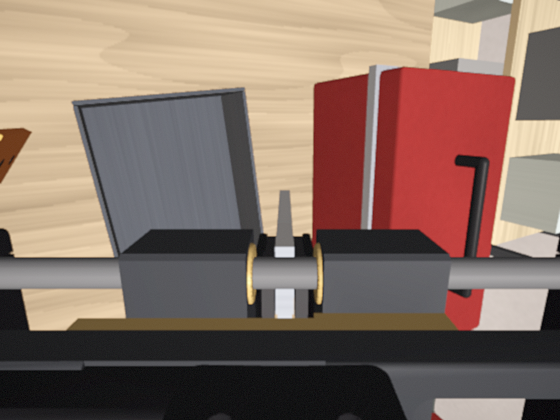

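The wrist view puts the bin interior at (80–260, 95–250) and its centre near y = 0.360; the plate hangs above its +y half. Lower and release.

>>> drive_tool --pt "-1 43 -22 0 0 0 0" --pt "-1 85 -43 0 0 0 0" --pt "-1 127 -64 0 0 0 0" --pt "-1 168 -85 0 0 0 0" --pt "-1 168 -85 0 0 0 0" --pt "-1 168 -85 0 0 0 0" --pt "-1 168 -85 0 0 0 60" --pt "-1 168 -85 0 0 0 60" --pt "-1 168 -85 0 0 0 60" --pt "-1 168 -85 0 0 0 60"

```text
time: 11.35
position: [0.4901, 0.3693, 0.1018]
tool_rot: [-0.515, -0.0, -0.004, 0.857]
ft_force: [0.2, 0.1, -0.5]
grip_width: 0.0321
```

>>> drive_tool --pt "0 0 0 0 0 0 60" --pt "0 -40 0 0 0 0 60" --pt "0 -80 0 0 0 0 60" --pt "0 -130 0 0 0 0 60" --pt "0 -175 0 0 0 0 60" --pt "0 -175 0 -14 0 0 60" --pt "0 -175 0 -28 0 0 26" --pt "0 -175 0 -28 0 0 26" --pt "0 -175 0 -28 0 0 26"

```text
time: 12.25
position: [0.4888, 0.2891, 0.2556]
tool_rot: [0.708, 0.0, 0.002, -0.706]
ft_force: [-0.1, 0.7, -0.7]
grip_width: 0.0435
```

Run:
```python
from h import *
rk=(.5186,-.0258,-.006)
o=get_obs();T=pose();print(o["grip_width"],T[:3,3].round(4))
im=camera("wrist");cv2.imwrite("pics/w5.png",im)
print([(d["location"],d["conf"],lift("wrist",d["location"],.01,T)) for d in mark_of("wrist","chipped_plate")[:3]])
print(togo(rackpts(*rk,[[0,-20,103]])[0],down(-.006+np.pi/2)))
```

```text
0.04347283100119065 [0.4888 0.2891 0.2556]
[([341.2, 188.8], 0.82, array([[0.50463947, 0.3590185 , 0.01      ]])), ([18.9, 84.9], 0.71, array([[ 0.38177766, -0.01539196,  0.01      ]])), ([206.9, 150.3], 0.65, array([[0.45693563, 0.1959795 , 0.01      ]]))]
(array([  31.4,  151.3, -334.4]), array([-0.03,  0.18,  0.03]))
```

View pics/w5.png

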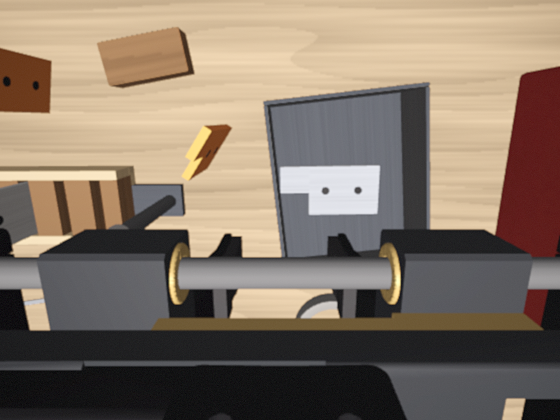

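The chipped plate (330,190) lies flat inside the bin. Next, the notched plate in slot -20.

>>> drive_tool --pt "31 0 -334 0 0 0 26" --pt "31 0 -334 0 0 0 26" --pt "31 0 -334 0 0 0 26" --pt "31 0 -334 0 0 0 26" --pt "31 0 -334 0 0 0 26" --pt "31 0 -334 0 0 0 26" --pt "31 0 -334 0 0 0 26" --pt "31 0 -334 0 0 0 26" --pt "31 0 -334 0 0 0 26" --pt "31 0 -334 0 0 0 26"

```text
time: 13.35
position: [0.5167, -0.0465, 0.2539]
tool_rot: [-0.707, 0.002, -0.002, 0.708]
ft_force: [0.2, 0.0, -0.3]
grip_width: 0.0259
```

Run:
```python
from h import *
rk=(.5186,-.0258,-.006)
o=get_obs();T=pose();print(o["grip_width"],T[:3,3].round(4),o["joint_velocities"].round(2))
im=camera("wrist");cv2.imwrite("pics/w6.png",im)
for y in (-100,-60,-20,20): print(y,proj("wrist",rackpts(*rk,[[-30,y-4,132],[-30,y+4,132]]),T).round(0).tolist())
g=cv2.cvtColor(im,cv2.COLOR_BGR2GRAY).astype(int)
r=int(proj("wrist",rackpts(*rk,[[-24,-20,132]]),T)[0,1]); print(r,[(c,g[r,c]) for c in range(130,400,3)])
print(togo(rackpts(*rk,[[0,-20,103]])[0],down(-.006+np.pi/2)))
```

```text
0.025948504864151945 [ 0.5167 -0.0465  0.2539] [ 0.02 -0.   -0.   -0.01 -0.    0.  ]
-100 [[186.0, 168.0], [195.0, 168.0]]
-60 [[233.0, 168.0], [242.0, 168.0]]
-20 [[280.0, 168.0], [289.0, 168.0]]
20 [[327.0, 168.0], [337.0, 168.0]]
174 [(130, np.int64(175)), (133, np.int64(175)), (136, np.int64(176)), (139, np.int64(176)), (142, np.int64(177)), (145, np.int64(178)), (148, np.int64(179)), (151, np.int64(180)), (154, np.int64(180)), (157, np.int64(180)), (160, np.int64(180)), (163, np.int64(182)), (166, np.int64(182)), (169, np.int64(182)), (172, np.int64(183)), (175, np.int64(184)), (178, np.int64(184)), (181, np.int64(185)), (184, np.int64(184)), (187, np.int64(189)), (190, np.int64(208)), (193, np.int64(207)), (196, np.int64(210)), (199, np.int64(78)), (202, np.int64(82)), (205, np.int64(84)), (208, np.int64(86)), (211, np.int64(86)), (214, np.int64(85)), (217, np.int64(84)), (220, np.int64(134)), (223, np.int64(136)), (226, np.int64(136)), (229, np.int64(136)), (232, np.int64(136)), (235, np.int64(178)), (238, np.int64(208)), (241, np.int64(208)), (244, np.int64(197)), (247, np.in
[... 465 characters left out ...]
6)), (313, np.int64(137)), (316, np.int64(134)), (319, np.int64(110)), (322, np.int64(109)), (325, np.int64(110)), (328, np.int64(120)), (331, np.int64(210)), (334, np.int64(207)), (337, np.int64(209)), (340, np.int64(133)), (343, np.int64(138)), (346, np.int64(136)), (349, np.int64(137)), (352, np.int64(145)), (355, np.int64(217)), (358, np.int64(108)), (361, np.int64(61)), (364, np.int64(105)), (367, np.int64(137)), (370, np.int64(137)), (373, np.int64(136)), (376, np.int64(137)), (379, np.int64(136)), (382, np.int64(137)), (385, np.int64(135)), (388, np.int64(137)), (391, np.int64(109)), (394, np.int64(64)), (397, np.int64(59))]
(array([  1.7, 151. ,   0.2]), array([-0.05,  0.06, -0.04]))
```

Plates sit about 2.3 mm further in +y than fitted; I'll use rack y = -0.0235 from now on.

>>> drive_tool --pt "2 45 2 0 0 0 26" --pt "2 90 2 0 0 0 26" --pt "2 130 2 0 0 0 26" --pt "2 151 2 0 0 0 26" --pt "2 151 2 0 0 0 26" --pt "2 151 2 0 0 0 0" --pt "2 151 2 0 0 0 0" --pt "2 151 2 0 0 0 0" --pt "2 151 2 0 0 0 0" --pt "2 146 2 0 0 0 0"

```text
time: 14.4
position: [0.5195, -0.0453, 0.1087]
tool_rot: [0.707, -0.002, 0.002, -0.707]
ft_force: [0.4, -0.2, -1.3]
grip_width: 0.0078
```

>>> drive_tool --pt "0 -30 0 0 0 0 0" --pt "0 -70 0 0 0 0 0" --pt "0 -110 0 0 0 0 0" --pt "0 -150 0 0 0 0 0" --pt "0 -180 0 0 0 0 0" --pt "0 -180 0 0 0 0 0" --pt "0 -180 0 0 0 0 0"

```text
time: 15.1
position: [0.5191, -0.0452, 0.2885]
tool_rot: [0.707, -0.002, 0.002, -0.707]
ft_force: [-0.5, -0.1, -0.6]
grip_width: 0.0074
```

Run:
```python
from h import *
o=get_obs();T=pose();print(o["grip_width"],T[:3,3].round(4),o["ft_force"])
camera("top")
for q in ("scrap_bin","flat_tray"): print(q,[(d["location"],round(d["conf"],2),lift("top",d["location"],0)[0].round(3).tolist()) for d in mark_of("top",q)][:2])
p,Rm=target("",[.455,.412,.03],28,-.006)
print(p,togo(p,Rm),togo([p[0],p[1],.286])[0])
```

```text
0.00741819505350259 [ 0.5191 -0.0452  0.2885] [-0.48501422 -0.07266671 -0.62551331]
scrap_bin [([146.6, 245.6], 0.68, [0.494, 0.354, 0.0])]
flat_tray [([412.0, 248.8], 0.88, [0.47, -0.366, 0.0])]
[0.45474367 0.36927886 0.11034823] (array([-65.1, 176.8, 413.6]), array([27.93, -0.06, -0.23])) [-65.9   1.1 413.8]
```

>>> drive_tool --pt "-65 0 414 0 0 0 0" --pt "-65 0 414 0 0 0 0" --pt "-65 0 414 0 0 0 0" --pt "-65 0 414 0 0 0 0" --pt "-65 0 414 0 0 0 0" --pt "-65 0 414 0 0 0 0" --pt "-65 0 414 0 0 0 0" --pt "-65 0 414 0 0 0 0" --pt "-65 0 414 0 0 0 0" --pt "-65 0 414 0 0 0 0"

```text
time: 16.25
position: [0.4552, 0.3716, 0.2859]
tool_rot: [0.707, -0.002, -0.001, -0.707]
ft_force: [0.4, -0.3, -1.1]
grip_width: 0.0076
```

>>> drive_tool --pt "0 0 0 9 0 0 0" --pt "0 0 0 18 0 0 0" --pt "0 0 0 28 0 0 0" --pt "0 0 0 28 0 0 0" --pt "0 0 0 28 0 0 0"

```text
time: 16.75
position: [0.4565, 0.366, 0.2859]
tool_rot: [-0.516, 0.005, -0.003, 0.857]
ft_force: [0.2, -0.8, -1.8]
grip_width: 0.0078
```

Run:
```python
from h import *
o=get_obs();T=pose();print(o["grip_width"],T[:3,3].round(4),o["ft_force"])
camera("wrist")
print([(d["location"],d["conf"],lift("wrist",d["location"],0,T)) for d in mark_of("wrist","scrap_bin")[:1]])
p,Rm=target("",[.455,.412,.03],28,-.006)
print(p,togo(p,Rm))
```

```text
0.007759764218988315 [0.4565 0.366  0.2859] [ 0.17913733 -0.80703434 -1.78760825]
[]
[0.45474367 0.36927886 0.11034823] (array([ -2.2, 157. , -81.7]), array([ 0.1 , -0.1 , -0.03]))
```

>>> drive_tool --pt "-1 40 -20 0 0 0 0" --pt "-1 80 -41 0 0 0 0" --pt "-1 120 -62 0 0 0 0" --pt "-1 157 -81 0 0 0 0" --pt "-1 157 -81 0 0 0 0" --pt "-1 157 -81 0 0 0 0" --pt "-1 157 -81 0 0 0 60" --pt "-1 157 -81 0 0 0 60" --pt "-1 157 -81 0 0 0 60" --pt "-1 157 -81 0 0 0 60"

```text
time: 17.85
position: [0.4568, 0.3716, 0.1132]
tool_rot: [-0.515, 0.0, -0.003, 0.857]
ft_force: [0.7, 0.4, 0.6]
grip_width: 0.0321
```

>>> drive_tool --pt "0 0 0 0 0 0 60" --pt "0 -40 0 0 0 0 60" --pt "0 -80 0 0 0 0 60" --pt "0 -130 0 0 0 0 60" --pt "0 -175 0 0 0 0 60" --pt "0 -175 0 -14 0 0 60" --pt "0 -175 0 -28 0 0 26" --pt "0 -175 0 -28 0 0 26" --pt "0 -175 0 -28 0 0 26"

```text
time: 18.75
position: [0.4559, 0.2912, 0.2674]
tool_rot: [0.708, 0.0, 0.002, -0.706]
ft_force: [-0.2, 1.0, -0.4]
grip_width: 0.0434
```

Run:
```python
from h import *
rk=(.5186,-.0235,-.006)
o=get_obs();T=pose();print(o["grip_width"],T[:3,3].round(4))
im=camera("wrist");cv2.imwrite("pics/w7.png",im)
print([(d["location"],d["conf"],lift("wrist",d["location"],.01,T)) for d in mark_of("wrist","notched_plate")[:3]])
print(togo(rackpts(*rk,[[0,20,103]])[0],down(-.006+np.pi/2)))
```

```text
0.043426355662767174 [0.4559 0.2912 0.2674]
[([344.9, 180.2], 0.68, array([[0.46307595, 0.36736468, 0.01      ]]))]
(array([  64.5,  163.1, -294.1]), array([-0.02,  0.18,  0.02]))
```

View pics/w7.png

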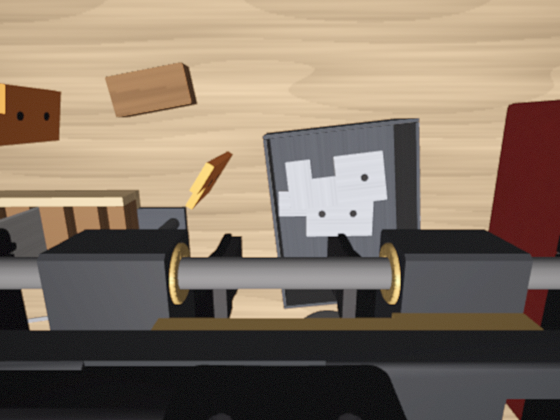

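Both faulty plates lie in the bin (325,195). Now the sound plates, starting with slot +20.

>>> drive_tool --pt "65 0 -294 0 0 0 26" --pt "65 0 -294 0 0 0 26" --pt "65 0 -294 0 0 0 26" --pt "65 0 -294 0 0 0 26" --pt "65 0 -294 0 0 0 26" --pt "65 0 -294 0 0 0 26" --pt "65 0 -294 0 0 0 26" --pt "65 0 -294 0 0 0 26" --pt "65 0 -294 0 0 0 26"

```text
time: 19.75
position: [0.5178, -0.0046, 0.2657]
tool_rot: [-0.707, 0.003, -0.002, 0.708]
ft_force: [-0.6, 0.2, -0.6]
grip_width: 0.0259
```

Run:
```python
from h import *
rk=(.5186,-.0235,-.006)
T=pose();print(T[:3,3].round(4))
print(togo(rackpts(*rk,[[0,20,103]])[0],down(-.006+np.pi/2)))
```

```text
[ 0.5178 -0.0046  0.2657]
(array([  1.2, 162.7,   0.9]), array([-0.08, -0.01, -0.07]))
```

>>> drive_tool --pt "1 45 0 0 0 0 26" --pt "1 90 0 0 0 0 26" --pt "1 135 0 0 0 0 26" --pt "1 163 0 0 0 0 26" --pt "1 163 0 0 0 0 26" --pt "1 163 0 0 0 0 0" --pt "1 163 0 0 0 0 0" --pt "1 163 0 0 0 0 0" --pt "1 163 0 0 0 0 0" --pt "1 158 0 0 0 0 0"

```text
time: 20.75
position: [0.5198, -0.0053, 0.1087]
tool_rot: [0.707, -0.002, 0.002, -0.707]
ft_force: [0.9, -0.0, -1.1]
grip_width: 0.0081
```

>>> drive_tool --pt "0 -30 0 0 0 0 0" --pt "0 -70 0 0 0 0 0" --pt "0 -110 0 0 0 0 0" --pt "0 -150 0 0 0 0 0" --pt "0 -190 0 0 0 0 0" --pt "0 -190 0 0 0 0 0" --pt "0 -190 0 0 0 0 0"

```text
time: 21.45
position: [0.5196, -0.0054, 0.299]
tool_rot: [0.707, -0.001, 0.003, -0.707]
ft_force: [-1.2, -0.1, -1.7]
grip_width: 0.008
```

Run:
```python
from h import *
o=get_obs();T=pose();print(o["grip_width"],T[:3,3].round(4),o["ft_force"])
camera("top");camera("scene")
for c in ("top","scene"): print([(d["location"],round(d["conf"],2),lift(c,d["location"],0)[0].round(3).tolist()) for d in mark_of(c,"flat_tray")][:2])
print(togo([.51,-.26,.298],down(-.087+np.pi/2)))
```

```text
0.008034622392617324 [ 0.5196 -0.0054  0.299 ] [-1.22020447 -0.05879342 -1.72346326]
[([412.5, 252.2], 0.61, [0.461, -0.367, 0.0]), ([146.2, 240.9], 0.54, [0.506, 0.355, 0.0])]
[([235.9, 128.8], 0.69, [0.473, -0.365, 0.0])]
(array([  -6.9,   -2.1, -255. ]), array([-0.04,  4.64, -0.24]))
```

>>> drive_tool --pt "-20 0 -280 0 4.6 0 0" --pt "-20 0 -280 0 4.6 0 0" --pt "-20 0 -280 0 4.6 0 0" --pt "-20 0 -280 0 4.6 0 0" --pt "-20 0 -280 0 4.6 0 0" --pt "-20 0 -280 0 4.6 0 0" --pt "-20 0 -280 0 4.6 0 0" --pt "-20 0 -280 0 4.6 0 0" --pt "-20 0 -280 0 4.6 0 0"

```text
time: 22.55
position: [0.4977, -0.2837, 0.2969]
tool_rot: [-0.706, 0.031, -0.029, 0.707]
ft_force: [0.6, -0.4, -0.8]
grip_width: 0.0074
```

Run:
```python
from h import *
o=get_obs();T=pose();print(o["grip_width"],T[:3,3].round(4),o["q"].round(2))
im=camera("wrist");cv2.imwrite("pics/w8.png",im); np.save("T8.npy",T)
print([(d["location"],d["conf"],lift("wrist",d["location"],0,T)) for d in mark_of("wrist","flat_tray")[:1]])
```

```text
0.00739106043971694 [ 0.4977 -0.2837  0.2969] [-0.71  0.38  1.47  0.    1.29 -2.2 ]
[([512.9, 280.6], 0.51, array([[ 6.90236306e-01,  4.28702897e-02, -5.55111512e-17]]))]
```

View pics/w8.png

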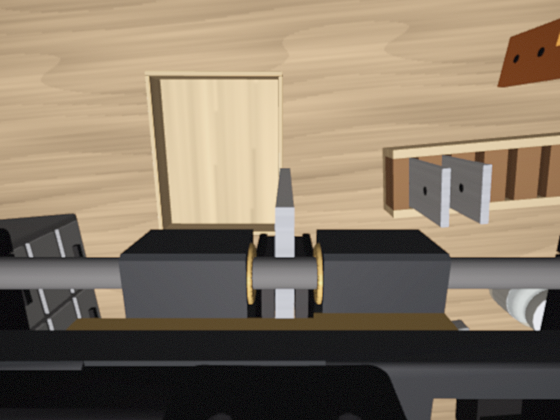

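Run:
```python
from h import *
from scipy.optimize import least_squares
T=np.load("T8.npy")
U=[[146,73.5],[283.5,73],[281.5,228],[159,229]]
print(lift("wrist",U,.045,T).round(4).tolist())
P=[[-100,-80,45],[-100,80,45]]
f=lambda v:(proj("wrist",rackpts(*v,P),T)-U[:2]).ravel()
s=least_squares(f,[.465,-.36,-.087]);t=s.x;print("tray",t.round(4),f(t).round(1))
print(proj("wrist",rackpts(*t,[[100,80,45],[100,-80,45],[95,-75,5],[95,75,5]]),T).round(0).tolist())
print(proj("top",rackpts(*t,[[100,80,45],[100,-80,45],[-100,-80,45],[-100,80,45]]),T).round(0).tolist(),"vs 386,211 447,214 447,289 384,287")
```

```text
[[0.3642, -0.4319, 0.045], [0.3772, -0.2735, 0.045], [0.5641, -0.2923, 0.045], [0.5518, -0.45, 0.045]]
tray [ 0.4704 -0.3609 -0.0819] [-0.5  0.   0.5 -0. ]
[[285.0, 237.0], [161.0, 237.0], [175.0, 225.0], [281.0, 224.0]]
[[386.0, 208.0], [446.0, 212.0], [447.0, 289.0], [385.0, 285.0]] vs 386,211 447,214 447,289 384,287
```

The wrist view shows the tray rim corners at (146,74), (283,73), (282,228) and (160,229). The tray is at about (0.468, -0.361) with yaw -0.082, as before.

```bash
cat >> h.py <<'E'
tray=(.468,-.361,-.082)
def traytgt(x,z,y=-58,lean=-32):
    return target("",rackpts(*tray,[[x,y,z]])[0],lean,tray[2])
E
python3 - <<'E'
from h import *
p,Rm=traytgt(48,15); print(p,togo(p,Rm)); print(togo([p[0],p[1],.297],Rm))
# final descent in tilted axes
T=np.eye(4);T[:3,:3]=Rm;T[:3,3]=[p[0],p[1],.297];print(togo(p,Rm,T))
E
```

```text
[ 0.51503787 -0.37467608  0.09217238] (array([ 24.8, 205.3, -89.7]), array([-32.06,  -0.12,  -0.1 ]))
(array([ 24.6,   0.4, -89.4]), array([-32.06,  -0.12,  -0.1 ]))
(array([  0. , 173.7, 108.5]), array([0., 0., 0.]))
```

>>> drive_tool --pt "25 0 -45 0 0 0 0" --pt "25 0 -89 -8 0 0 0" --pt "25 0 -89 -16 0 0 0" --pt "25 0 -89 -24 0 0 0" --pt "25 0 -89 -32 0 0 0" --pt "25 0 -89 -32 0 0 0" --pt "25 0 -89 -32 0 0 0"

```text
time: 23.35
position: [0.5161, -0.3743, 0.2979]
tool_rot: [0.873, -0.037, 0.02, -0.486]
ft_force: [0.2, -1.1, -1.1]
grip_width: 0.0077
```

Run:
```python
from h import *
o=get_obs();T=pose();print(o["grip_width"],T[:3,3].round(4),o["q"].round(2))
im=camera("wrist");cv2.imwrite("pics/w9.png",im)
p,Rm=traytgt(48,15); print(p,togo(p,Rm))
print(proj("wrist",[rackpts(*tray,[[-100,-80,45]])[0],rackpts(*tray,[[-100,80,45]])[0]],T))
```

```text
0.007714055529984095 [ 0.5161 -0.3743  0.2979] [-0.58  0.42  1.54 -0.59  0.99 -1.78]
[ 0.51503787 -0.37467608  0.09217238] (array([ -1.5, 174.8, 109.9]), array([-0.09, -0.18, -0.04]))
[[348.64035364  46.49791742]
 [518.36625606  25.90255303]]
```

>>> drive_tool --pt "-1 42 27 0 0 0 0" --pt "-1 84 53 0 0 0 0" --pt "-1 126 79 0 0 0 0" --pt "-1 160 101 0 0 0 0" --pt "-1 174 109 0 0 0 0" --pt "-1 174 109 0 0 0 0" --pt "-1 174 109 0 0 0 60" --pt "-1 174 109 0 0 0 60" --pt "-1 174 109 0 0 0 60" --pt "-1 174 109 0 0 0 60"

```text
time: 24.4
position: [0.5153, -0.3762, 0.0945]
tool_rot: [0.874, -0.037, 0.022, -0.484]
ft_force: [0.3, 0.0, -0.2]
grip_width: 0.0317
```

>>> drive_tool --pt "0 0 0 0 0 0 60" --pt "0 -40 0 0 0 0 60" --pt "0 -80 0 0 0 0 60" --pt "0 -130 0 0 0 0 60" --pt "0 -180 0 0 0 0 60" --pt "0 -180 0 8 0 0 60" --pt "0 -180 0 16 0 0 26" --pt "0 -180 0 24 0 0 26" --pt "0 -180 0 32 0 0 26" --pt "0 -180 0 32 0 0 26"

```text
time: 25.4
position: [0.5227, -0.2847, 0.2463]
tool_rot: [0.707, -0.031, 0.033, -0.705]
ft_force: [0.0, 0.9, 0.1]
grip_width: 0.0358
```

Run:
```python
from h import *
rk=(.5186,-.0235,-.006)
o=get_obs();T=pose();print(o["grip_width"],T[:3,3].round(4))
im=camera("wrist");cv2.imwrite("pics/w10.png",im)
print([(d["location"],d["conf"],lift("wrist",d["location"],.01,T)) for d in mark_of("wrist","plate_a")[:4]])
print(togo([*rackpts(*rk,[[0,-60,103]])[0,:2],.26],down(-.006+np.pi/2)))
```

```text
0.03575861091763264 [ 0.5227 -0.2847  0.2463]
[([437.6, 169.0], 0.77, array([[ 0.52875369, -0.10276863,  0.01      ]])), ([211.9, 177.0], 0.62, array([[ 0.51386728, -0.37128192,  0.01      ]])), ([478.7, 167.2], 0.62, array([[ 0.53102834, -0.05433213,  0.01      ]]))]
(array([-21. , -15.2, 196.3]), array([ 0.1 , -4.69, -0.07]))
```

View pics/w10.png

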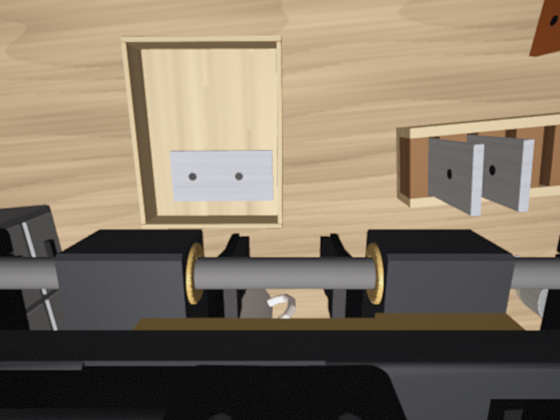

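The first sound plate lies flat in the tray at (222,175). Next: slot -60.

>>> drive_tool --pt "-21 -15 196 0 -4.7 0 26" --pt "-21 -15 196 0 -4.7 0 26" --pt "-21 -15 196 0 -4.7 0 26" --pt "-21 -15 196 0 -4.7 0 26" --pt "-21 -15 196 0 -4.7 0 26" --pt "-21 -15 196 0 -4.7 0 26" --pt "-21 -15 196 0 -4.7 0 26"

```text
time: 26.2
position: [0.5184, -0.0833, 0.2602]
tool_rot: [0.708, -0.001, 0.001, -0.707]
ft_force: [-0.7, 0.1, 0.6]
grip_width: 0.0263
```

Run:
```python
from h import *
rk=(.5186,-.0235,-.006)
T=pose();print(T[:3,3].round(4))
print(togo(rackpts(*rk,[[0,-60,103]])[0],down(-.006+np.pi/2)))
```

```text
[ 0.5184 -0.0833  0.2602]
(array([-1.000e-01,  1.572e+02,  0.000e+00]), array([ 0.08,  0.18, -0.01]))
```

>>> drive_tool --pt "0 45 0 0 0 0 26" --pt "0 90 0 0 0 0 26" --pt "0 130 0 0 0 0 26" --pt "0 157 0 0 0 0 26" --pt "0 157 0 0 0 0 26" --pt "0 157 0 0 0 0 0" --pt "0 157 0 0 0 0 0" --pt "0 157 0 0 0 0 0" --pt "0 157 0 0 0 0 0" --pt "0 152 0 0 0 0 0"

```text
time: 27.2
position: [0.5185, -0.0835, 0.109]
tool_rot: [0.707, -0.001, 0.002, -0.707]
ft_force: [0.6, 0.2, -1.5]
grip_width: 0.0074
```

>>> drive_tool --pt "0 -30 0 0 0 0 0" --pt "0 -70 0 0 0 0 0" --pt "0 -110 0 0 0 0 0" --pt "0 -150 0 0 0 0 0" --pt "0 -190 0 0 0 0 0" --pt "0 -190 0 0 0 0 0" --pt "0 -190 0 0 0 0 0"

```text
time: 27.9
position: [0.5184, -0.0833, 0.2993]
tool_rot: [0.707, -0.001, 0.002, -0.707]
ft_force: [-0.2, 0.1, -1.8]
grip_width: 0.0077
```

Run:
```python
from h import *
o=get_obs();T=pose();print(o["grip_width"],T[:3,3].round(4),o["ft_force"])
camera("top");camera("scene")
for c in ("top","scene"): print([(d["location"],round(d["conf"],2),lift(c,d["location"],0)[0].round(3).tolist()) for d in mark_of(c,"flat_tray")][:2])
p,Rm=traytgt(-48,15); print(p,togo([p[0],p[1],.298],down(tray[2]+np.pi/2)))
```

```text
0.007730951504510386 [ 0.5184 -0.0833  0.2993] [-0.20258785  0.129201   -1.80875417]
[([409.7, 250.5], 0.65, [0.465, -0.359, 0.0])]
[([236.8, 130.0], 0.87, [0.473, -0.36, 0.0]), ([397.9, 310.4], 0.22, [0.5, 0.36, 0.0])]
[ 0.41936044 -0.3668129   0.09217238] (array([ -96.8,   -1.6, -284.2]), array([-0.08,  4.47, -0.24]))
```

>>> drive_tool --pt "-97 0 -284 0 4.5 0 0" --pt "-97 0 -284 0 4.5 0 0" --pt "-97 0 -284 0 4.5 0 0" --pt "-97 0 -284 0 4.5 0 0" --pt "-97 0 -284 0 4.5 0 0" --pt "-97 0 -284 0 4.5 0 0" --pt "-97 0 -284 0 4.5 0 0" --pt "-97 0 -284 0 4.5 0 0" --pt "-97 0 -284 0 4.5 0 0"

```text
time: 29.0
position: [0.4202, -0.3657, 0.2971]
tool_rot: [-0.705, 0.03, -0.028, 0.708]
ft_force: [-0.1, -0.2, -1.3]
grip_width: 0.0076
```

>>> drive_tool --pt "0 0 0 -8 0 0 0" --pt "0 0 0 -16 0 0 0" --pt "0 0 0 -24 0 0 0" --pt "0 0 0 -32 0 0 0" --pt "0 0 0 -32 0 0 0" --pt "0 0 0 -32 0 0 0"

```text
time: 29.6
position: [0.4212, -0.365, 0.2979]
tool_rot: [0.873, -0.035, 0.019, -0.486]
ft_force: [0.4, -0.2, -1.3]
grip_width: 0.0078
```

Run:
```python
from h import *
o=get_obs();T=pose();print(o["grip_width"],T[:3,3].round(4),o["q"].round(2))
camera("top")
print([(d["location"],round(d["conf"],2),lift("top",d["location"],0)[0].round(3).tolist()) for d in mark_of("top","flat_tray")][:2])
p,Rm=traytgt(-48,15); print(p,togo(p,Rm))
```

```text
0.007812153329314733 [ 0.4212 -0.365   0.2979] [-0.67  0.29  1.75 -0.61  0.87 -1.82]
[([327.5, 230.0], 0.25, [0.526, -0.137, 0.0])]
[ 0.41936044 -0.3668129   0.09217238] (array([ -2.3, 175.3, 109.9]), array([-0.05, -0.06,  0.07]))
```

>>> drive_tool --pt "-2 42 27 0 0 0 0" --pt "-2 84 53 0 0 0 0" --pt "-2 126 79 0 0 0 0" --pt "-2 160 101 0 0 0 0" --pt "-2 174 109 0 0 0 0" --pt "-2 174 109 0 0 0 0" --pt "-2 174 109 0 0 0 60" --pt "-2 174 109 0 0 0 60" --pt "-2 174 109 0 0 0 60" --pt "-2 174 109 0 0 0 60"

```text
time: 30.7
position: [0.4191, -0.3673, 0.0946]
tool_rot: [0.874, -0.036, 0.021, -0.484]
ft_force: [0.8, 0.7, -0.1]
grip_width: 0.0319
```

>>> drive_tool --pt "0 0 0 0 0 0 60" --pt "0 -40 0 0 0 0 60" --pt "0 -80 0 0 0 0 60" --pt "0 -130 0 0 0 0 60" --pt "0 -180 0 0 0 0 60" --pt "0 -180 0 8 0 0 60" --pt "0 -180 0 16 0 0 26" --pt "0 -180 0 24 0 0 26" --pt "0 -180 0 32 0 0 26" --pt "0 -180 0 32 0 0 26"

```text
time: 31.7
position: [0.4268, -0.2756, 0.2467]
tool_rot: [0.707, -0.03, 0.032, -0.706]
ft_force: [0.1, -0.6, -0.2]
grip_width: 0.0361
```

Run:
```python
from h import *
rk=(.5186,-.0235,-.006)
o=get_obs();T=pose();print(o["grip_width"],T[:3,3].round(4))
im=camera("wrist");cv2.imwrite("pics/w11.png",im);np.save("T11.npy",T)
print([(d["location"],round(d["conf"],2),lift("wrist",d["location"],.01,T).round(3)) for d in mark_of("wrist","plate_a")[:4]])
print(togo([*rackpts(*rk,[[0,-100,103]])[0,:2],.26],down(-.006+np.pi/2)))
```

```text
0.03605780886420453 [ 0.4268 -0.2756  0.2467]
[([214.4, 251.1], 0.67, array([[ 0.513, -0.373,  0.01 ]])), ([209.9, 177.3], 0.56, array([[ 0.419, -0.365,  0.01 ]]))]
(array([ 79.7, -14.8, 155.6]), array([ 0.08, -4.49, -0.07]))
```

View pics/w11.png

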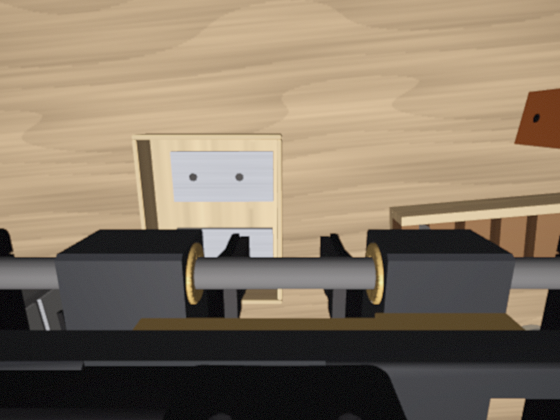

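Two sound plates lie flat side by side at (222,176) and (225,245). Last plate: slot -100; it will lie across these two.

>>> drive_tool --pt "80 -15 156 0 -4.5 0 26" --pt "80 -15 156 0 -4.5 0 26" --pt "80 -15 156 0 -4.5 0 26" --pt "80 -15 156 0 -4.5 0 26" --pt "80 -15 156 0 -4.5 0 26" --pt "80 -15 156 0 -4.5 0 26" --pt "80 -15 156 0 -4.5 0 26"

```text
time: 32.5
position: [0.5178, -0.1225, 0.2603]
tool_rot: [0.707, -0.002, 0.001, -0.707]
ft_force: [0.5, 0.1, 0.3]
grip_width: 0.0261
```

Run:
```python
from h import *
rk=(.5186,-.0235,-.006)
T=pose();print(T[:3,3].round(4)); camera("wrist")
print([(d["location"],round(d["conf"],2),lift("wrist",d["location"],.057,T).round(3)) for d in mark_of("wrist","plate_a")[:4]])
print(togo(rackpts(*rk,[[0,-100,103]])[0],down(-.006+np.pi/2)))
```

```text
[ 0.5178 -0.1225  0.2603]
[([281.7, 183.1], 0.96, array([[ 0.517, -0.125,  0.057]])), ([80.2, 173.5], 0.84, array([[ 0.506, -0.346,  0.057]])), ([75.5, 95.9], 0.76, array([[ 0.425, -0.338,  0.057]]))]
(array([ 1.000e-01,  1.574e+02, -1.000e-01]), array([ 0.02,  0.04, -0.05]))
```

>>> drive_tool --pt "0 45 0 0 0 0 26" --pt "0 90 0 0 0 0 26" --pt "0 130 0 0 0 0 26" --pt "0 157 0 0 0 0 26" --pt "0 157 0 0 0 0 26" --pt "0 157 0 0 0 0 0" --pt "0 157 0 0 0 0 0" --pt "0 157 0 0 0 0 0" --pt "0 157 0 0 0 0 0" --pt "0 152 0 0 0 0 0"

```text
time: 33.6
position: [0.5189, -0.1227, 0.1093]
tool_rot: [0.707, -0.001, 0.002, -0.707]
ft_force: [-0.4, 0.2, -1.9]
grip_width: 0.0078
```

>>> drive_tool --pt "0 -30 0 0 0 0 0" --pt "0 -70 0 0 0 0 0" --pt "0 -110 0 0 0 0 0" --pt "0 -150 0 0 0 0 0" --pt "0 -190 0 0 0 0 0" --pt "0 -190 0 0 0 0 0" --pt "0 -190 0 0 0 0 0"

```text
time: 34.3
position: [0.5187, -0.1225, 0.2996]
tool_rot: [0.707, -0.001, 0.002, -0.707]
ft_force: [0.4, -0.8, -1.8]
grip_width: 0.0074
```

Run:
```python
from h import *
o=get_obs();T=pose();print(o["grip_width"],T[:3,3].round(4),o["ft_force"])
camera("top");camera("scene")
for c in ("top","scene"): print([(d["location"],round(d["conf"],2),lift(c,d["location"],0)[0].round(3).tolist()) for d in mark_of(c,"flat_tray")][:2])
p,Rm=traytgt(0,24); print(p,togo([p[0],p[1],.298],down(tray[2]+np.pi/2)))
```

```text
0.007437668630530829 [ 0.5187 -0.1225  0.2996] [ 0.36356757 -0.84012962 -1.84013426]
[]
[([235.8, 126.8], 0.85, [0.468, -0.372, 0.0]), ([257.9, 260.2], 0.51, [0.689, 0.028, 0.0])]
[ 0.46719916 -0.37074449  0.10117238] (array([ -49.4,   -1.5, -248.8]), array([-0.1 ,  4.46, -0.23]))
```

>>> drive_tool --pt "-50 0 -249 0 4.5 0 0" --pt "-50 0 -249 0 4.5 0 0" --pt "-50 0 -249 0 4.5 0 0" --pt "-50 0 -249 0 4.5 0 0" --pt "-50 0 -249 0 4.5 0 0" --pt "-50 0 -249 0 4.5 0 0" --pt "-50 0 -249 0 4.5 0 0" --pt "-50 0 -249 0 4.5 0 0" --pt "-50 0 -249 0 4.5 0 0"

```text
time: 35.4
position: [0.4681, -0.3697, 0.2981]
tool_rot: [-0.706, 0.029, -0.028, 0.707]
ft_force: [0.2, -0.1, -1.2]
grip_width: 0.0075
```

>>> drive_tool --pt "0 0 0 -8 0 0 0" --pt "0 0 0 -16 0 0 0" --pt "0 0 0 -24 0 0 0" --pt "0 0 0 -32 0 0 0" --pt "0 0 0 -32 0 0 0" --pt "0 0 0 -32 0 0 0"

```text
time: 36.0
position: [0.4686, -0.3697, 0.2986]
tool_rot: [0.873, -0.035, 0.019, -0.486]
ft_force: [0.5, 0.2, -1.2]
grip_width: 0.0079
```

Run:
```python
from h import *
o=get_obs();T=pose();print(o["grip_width"],T[:3,3].round(4))
im=camera("wrist");cv2.imwrite("pics/w12.png",im)
print([(d["location"],round(d["conf"],2),lift("wrist",d["location"],.01,T).round(3)) for q in ("plate_a","flat_tray") for d in mark_of("wrist",q)[:3]])
p,Rm=traytgt(0,24); print(p,togo(p,Rm))
```

```text
0.00787092678256812 [ 0.4686 -0.3697  0.2986]
[([285.1, 225.0], 0.77, array([[ 0.545, -0.554,  0.01 ]])), ([405.1, 210.0], 0.59, array([[ 0.51 , -0.374,  0.01 ]])), ([413.4, 135.3], 0.56, array([[ 0.419, -0.365,  0.01 ]])), ([415.3, 177.0], 0.57, array([[ 0.468, -0.362,  0.01 ]]))]
[ 0.46719916 -0.37074449  0.10117238] (array([ -1.8, 167.4, 106.5]), array([-0.01, -0.14,  0.05]))
```

>>> drive_tool --pt "-2 42 27 0 0 0 0" --pt "-2 84 53 0 0 0 0" --pt "-2 126 79 0 0 0 0" --pt "-2 155 98 0 0 0 0" --pt "-2 167 106 0 0 0 0" --pt "-2 167 106 0 0 0 0" --pt "-2 167 106 0 0 0 60" --pt "-2 167 106 0 0 0 60" --pt "-2 167 106 0 0 0 60" --pt "-2 167 106 0 0 0 60"

```text
time: 37.15
position: [0.4667, -0.3705, 0.1024]
tool_rot: [0.874, -0.036, 0.021, -0.484]
ft_force: [-0.1, 0.3, -0.2]
grip_width: 0.0318
```

>>> drive_tool --pt "0 0 0 0 0 0 60" --pt "0 -40 0 0 0 0 60" --pt "0 -80 0 0 0 0 60" --pt "0 -130 0 0 0 0 60" --pt "0 -180 0 0 0 0 60" --pt "0 -180 0 8 0 0 60" --pt "0 -180 0 16 0 0 26" --pt "0 -180 0 24 0 0 26" --pt "0 -180 0 32 0 0 26" --pt "0 -180 0 32 0 0 26"

```text
time: 38.15
position: [0.4741, -0.2789, 0.2544]
tool_rot: [0.707, -0.03, 0.032, -0.705]
ft_force: [0.1, -0.1, 0.2]
grip_width: 0.0354
```

Run:
```python
from h import *
o=get_obs();T=pose();print(o["grip_width"],T[:3,3].round(4))
im=camera("wrist");t=camera("top");s=camera("scene")
for n,i in (("w13",im),("t13",t),("s13",s)):cv2.imwrite(f"pics/{n}.png",i)
c=np.zeros((600,800,3),np.uint8)
c[:300,:400]=cv2.resize(im[60:360,80:480],(400,300)); c[:300,400:]=cv2.resize(s[60:210,160:360],(400,300)); a=cv2.resize(t[150:300,90:460],(740,300)); c[300:,:740]=a
cv2.imwrite("pics/c13.png",c)
print("knob",[(k,d["location"],round(d["conf"],2),lift(k,d["location"],.184)[0].round(4).tolist()) for k in ("top","scene") for d in mark_of(k,"keeper_knob")[:2]])
```

```text
0.03537634238794749 [ 0.4741 -0.2789  0.2544]
knob [('top', [201.0, 169.1], 0.82, [0.6563, 0.1751, 0.184]), ('scene', [255.8, 262.3], 0.68, [0.7392, 0.1015, 0.184]), ('scene', [305.6, 262.5], 0.56, [0.6524, 0.1729, 0.184])]
```

View pics/c13.png

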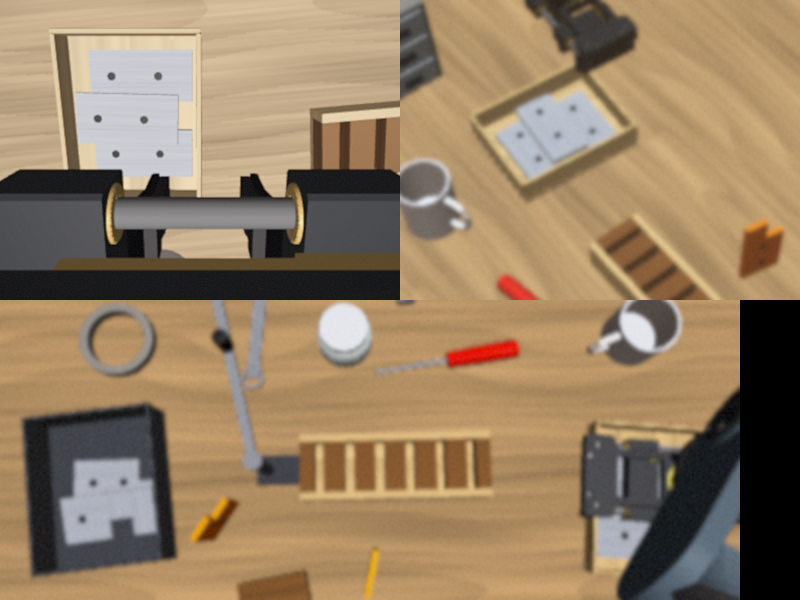

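The rack is empty. All three sound plates are flat in the tray, the third resting across the other two, and both faulty plates are in the bin. The knob is at (0.655, 0.174). Go there and swing the keeper back.

Run:
```python
from h import *
print(togo([.655,.1745,.26],down(-.006+np.pi/2)))
```

```text
(array([144.8,  -7.3, 460.9]), array([ 0.01, -4.29, -0.09]))
```

>>> drive_tool --pt "145 -10 461 0 -4.3 0 50" --pt "145 -10 461 0 -4.3 0 50" --pt "145 -10 461 0 -4.3 0 50" --pt "145 -10 461 0 -4.3 0 50" --pt "145 -10 461 0 -4.3 0 50" --pt "145 -10 461 0 -4.3 0 50" --pt "145 -10 461 0 -4.3 0 50" --pt "145 -10 461 0 -4.3 0 50" --pt "145 -10 461 0 -4.3 0 50" --pt "145 -10 461 0 -4.3 0 50"

```text
time: 39.4
position: [0.6559, 0.1777, 0.2632]
tool_rot: [0.707, -0.001, 0.001, -0.707]
ft_force: [0.9, 0.7, 0.4]
grip_width: 0.0497
```

>>> drive_tool --pt "0 0 0 0 0 0 50" --pt "0 0 0 0 0 0 50" --pt "0 0 0 0 0 0 50"

```text
time: 39.7
position: [0.6553, 0.1724, 0.2632]
tool_rot: [0.707, -0.003, 0.002, -0.707]
ft_force: [-0.7, 0.3, -0.1]
grip_width: 0.05
```

Run:
```python
from h import *
T=pose();print(T[:3,3].round(4)); camera("wrist")
for q in ("keeper_knob",):print([(d["location"],round(d["conf"],2),lift("wrist",d["location"],.184,T).round(4)) for d in mark_of("wrist",q)[:2]])
print(togo([.655,.1745,.165],down(-.006+np.pi/2)))
```

```text
[0.6553 0.1724 0.2632]
[([292.3, 212.6], 0.74, array([[0.6549, 0.1785, 0.184 ]]))]
(array([-0.8, 98.5,  3.1]), array([ 0.04, -0.15, -0.03]))
```

>>> drive_tool --pt "0 45 3 0 0 0 50" --pt "0 85 3 0 0 0 50" --pt "0 98 3 0 0 0 50" --pt "0 98 3 0 0 0 50" --pt "0 98 3 0 0 0 10" --pt "0 98 3 0 0 0 10" --pt "0 98 3 0 0 0 10" --pt "0 98 3 0 0 0 10" --pt "0 98 3 0 0 0 10" --newtons 10

```text
time: 40.7
position: [0.6568, 0.1757, 0.1664]
tool_rot: [-0.707, 0.002, -0.003, 0.707]
ft_force: [-0.0, 0.8, 0.4]
grip_width: 0.0181
```

Run:
```python
from h import *
o=get_obs();T=pose(); print(T[:3,3].round(4),o["grip_width"],o["ft_force"])
rk=(.5186,-.0235,-.006)
p=rackpts(*rk,[[0,170,0]])[0]; k=T[:2,3]-p[:2]
t0=np.arctan2(k[0],-k[1])+.006; print("r,t0",np.hypot(*k),t0)
g=lambda t:rackpts(*rk,[[140*np.sin(t),170-140*np.cos(t),0]])[0]
for t in np.linspace(t0,0,20): 
    print(t.round(2),((g(t)-g(t0))@T[:3,:3]*1000).round(1)[[0,2]])
```

```text
[0.6568 0.1757 0.1664] 0.018071361871070744 [-0.03001977  0.77682548  0.38212691]
r,t0 0.1403018254853538 1.7867618243504664
1.79 [0. 0.]
1.69 [  2.2 -13. ]
1.6 [  3.2 -26.1]
1.5 [  3.  -39.3]
1.41 [  1.5 -52.3]
1.32 [ -1.1 -65.2]
1.22 [ -5.  -77.8]
1.13 [-10.1 -89.9]
1.03 [ -16.2 -101.6]
0.94 [ -23.5 -112.6]
0.85 [ -31.7 -122.8]
0.75 [ -40.9 -132.3]
0.66 [ -50.9 -140.8]
0.56 [ -61.6 -148.4]
0.47 [ -73.1 -154.9]
0.38 [ -85.1 -160.3]
0.28 [ -97.5 -164.6]
0.19 [-110.3 -167.7]
0.09 [-123.3 -169.6]
0.0 [-136.5 -170.2]
```

>>> drive_tool --pt "2 0 -13 0 0 0 10" --pt "3 0 -26 0 0 0 10" --pt "3 0 -39 0 0 0 10" --pt "1.5 0 -52 0 0 0 10" --pt "-1 0 -65 0 0 0 10" --pt "-5 0 -78 0 0 0 10" --pt "-10 0 -90 0 0 0 10" --pt "-16 0 -101.5 0 0 0 10" --pt "-23.5 0 -112.5 0 0 0 10" --pt "-31.5 0 -123 0 0 0 10"

```text
time: 41.7
position: [0.623, 0.052, 0.1653]
tool_rot: [-0.707, 0.003, -0.002, 0.707]
ft_force: [0.3, 1.2, 1.9]
grip_width: 0.0178
```

>>> drive_tool --pt "-9.5 0 -9.5 0 0 0 10" --pt "-19.5 0 -18 0 0 0 10" --pt "-30 0 -25.5 0 0 0 10" --pt "-41.5 0 -32 0 0 0 10" --pt "-53.5 0 -37.5 0 0 0 10" --pt "-66 0 -41.5 0 0 0 10" --pt "-78.5 0 -44.5 0 0 0 10" --pt "-91.5 0 -46.5 0 0 0 10" --pt "-99 0 -47 0 0 0 10" --pt "-103 0 -47 0 0 0 10"

```text
time: 42.7
position: [0.5193, 0.0059, 0.165]
tool_rot: [0.707, -0.003, 0.002, -0.707]
ft_force: [1.5, -2.2, -4.2]
grip_width: 0.0176
```

>>> drive_tool --pt "-3 0 0 0 0 0 10" --pt "-6 0 0 0 0 0 10" --pt "-9 0 0 0 0 0 10" --pt "-9 0 0 0 0 0 10" --pt "-9 0 0 0 0 0 10"

```text
time: 43.2
position: [0.5146, 0.0059, 0.1653]
tool_rot: [0.708, -0.0, 0.005, -0.707]
ft_force: [6.5, -2.8, -10.2]
grip_width: 0.0176
```

Run:
```python
from h import *
o=get_obs();print(pose()[:3,3].round(4),o["grip_width"],o["ft_force"],rackpts(.5186,-.0235,-.006,[[0,30,165]]))
```

```text
[0.5146 0.0059 0.1653] 0.017619560170085036 [  6.48841907  -2.84826386 -10.15714903] [[0.51878    0.00649946 0.165     ]]
```

>>> drive_tool --pt "0 0 0 0 0 0 45" --pt "0 0 0 0 0 0 45" --pt "0 0 0 0 0 0 45" --pt "0 -50 0 0 0 0 45" --pt "0 -100 0 0 0 0 45" --pt "0 -100 0 0 0 0 45" --pt "-60 -100 250 0 0 0 45" --pt "-60 -100 250 0 0 0 45" --pt "-60 -100 250 0 0 0 45" --pt "-60 -100 250 0 0 0 45"

```text
time: 44.2
position: [0.4651, 0.2031, 0.2652]
tool_rot: [-0.707, 0.003, -0.003, 0.707]
ft_force: [0.2, 0.1, -0.3]
grip_width: 0.0447
```

>>> drive_tool --pt "0 0 120 0 0 0 45" --pt "0 0 120 0 0 0 45" --pt "0 0 120 0 0 0 45" --pt "0 0 120 0 0 0 45" --pt "0 0 120 0 0 0 45" --pt "0 0 120 0 0 0 45"

```text
time: 44.8
position: [0.4669, 0.3202, 0.2652]
tool_rot: [0.707, -0.003, 0.003, -0.707]
ft_force: [-0.5, 0.5, 0.8]
grip_width: 0.0444
```

Run:
```python
from h import *
t=camera("top");s=camera("scene")
cv2.imwrite("pics/t14.png",t);cv2.imwrite("pics/s14.png",s)
c=np.zeros((600,800,3),np.uint8)
c[:250,:800]=cv2.resize(t[195:245,195:355],(800,250),interpolation=2); c[250:600,:560]=cv2.resize(s[95:270,160:440],(560,350),interpolation=2); 
cv2.imwrite("pics/c14.png",c)
for k in ("top","scene"): print(k,[(d["location"],round(d["conf"],2),lift(k,d["location"],.184)[0].round(4).tolist()) for d in mark_of(k,"keeper_knob")[:2]])
rk=(.5186,-.0235,-.006)
for a in (0,.02,.05):
  P=rackpts(*rk,[[290*np.sin(a),170-290*np.cos(a),154],[140*np.sin(a),170-140*np.cos(a),204]])
  print(a,proj("top",P).round(1).tolist(),((proj("top",P)-[195,195])*5).round(0).tolist())
print(((proj("top",rackpts(*rk,[[0,170,154]]))-[195,195])*5).round(0))
```

```text
top [([275.0, 229.8], 0.6, [0.5131, 0.0078, 0.184])]
scene []
0 [[339.5, 227.6], [275.5, 226.4]] [[722.0, 163.0], [403.0, 157.0]]
0.02 [[339.4, 225.1], [275.5, 225.1]] [[722.0, 151.0], [403.0, 151.0]]
0.05 [[339.1, 221.4], [275.4, 223.2]] [[721.0, 132.0], [402.0, 141.0]]
[[101. 172.]]
```

View pics/c14.png

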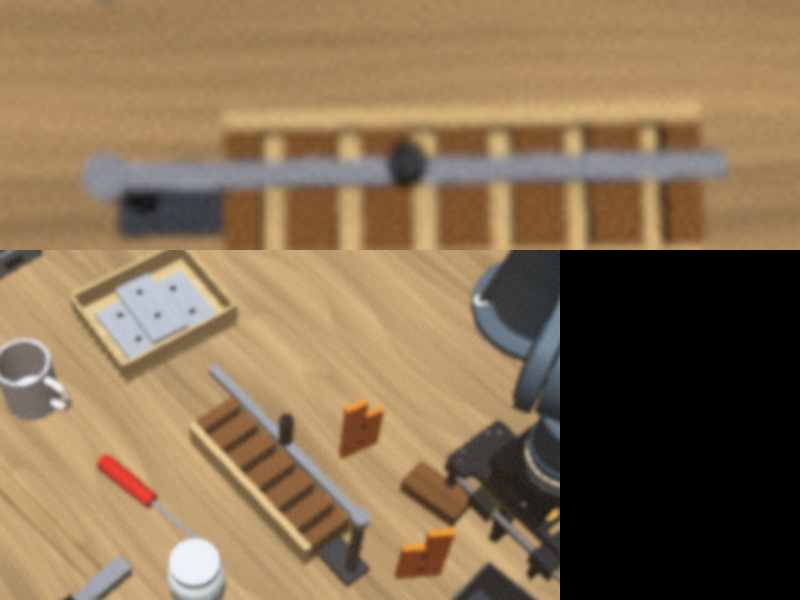

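The keeper's end at (722,162) matches the prediction for angle 0 (722,163), and it met the stop with 6.5 N. The gripper is clear of everything, so I'm handing in.

```bash
python3 -c "
from rig import *
print(hand_in())"
```

```text
the job is handed in; nothing more can be done
None
```

The job is done and handed in at about 45 s of the 210 s limit. I swung the keeper aside, emptied the rack of its five plates, and swung the keeper back to its stop.

- **Faulty plates:** the chipped and notched plates are in the steel bin. There was no short plate in this run.
- **Sound plates:** all three lie flat in the wooden tray. The third rests level across the other two rather than on the tray floor.
- **Keeper:** it met its end stop with about 6.5 N at the knob. In the last top picture the bar's end is within about 1 px of where it should be when closed.
- **Last checks:** the final pictures show the rack empty, the plates flat in the tray and the gripper touching nothing. The bin was last seen holding both plates just before the keeper was closed. The bystanders and the orange look-alikes I could see were where they started.
- **Disagreements:**
  - The knob detector found nothing in the final scene picture.
  - In the top picture it put the knob about 6 mm off in x. I trusted the bar's fit in the picture and the force at the stop instead.

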